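# Scoop the checked rollers out of the lane

## Robot

A 6-joint arm with a two-finger parallel gripper is mounted at the origin on a cart in front of the work surface, level with it; the furniture and walls round the work are solid. World frame = base frame: x ahead of the robot, y to its left, z up, the work surface at z = 0. Lengths are in m, angles in rad, forces in N, time in s.
With the tool pointing down it reaches from about 0.3 to 0.775 m from the base axis. Payload 14.6 kg.
Tool frame: the origin (TCP) lies at the very end of the fingers, on their centre line; the grasp point (between the pads) lies ctrl.tcp_to_grasp behind it (ctrl.tcp_to_grasp is the distance from the TCP to the grasp point, in m); x points along the fingers, y is the direction in which the jaws open and shut, and the axes are right-handed (so a half turn about x gives the same grasp; the last joint's range is limited). The gripper opens to 94 mm and grips with 3 to 60 N. Pads are 16 mm wide; open, the fingers measure 119 mm over their backs; the gripper's body (75 mm by 177 mm) begins 78 mm behind the grasp point.
Start: joints at [1.221, 0.3, 1.521, -0, 1.321, -0.067], TCP at [0.153, 0.528, 0.205] pointing down, gripper open.
Joint ranges: [-3.03, 3.03], [-0.79, 2.21], [0.23, 2.52], [-1.04, 4.18], [0, 3.07], [-2.55, 2.55]. Speed limits (rad/s): [2.22, 2.22, 2.57, 3.14, 3.14, 3.14].

## Interface

Orientations are given as [roll, pitch, yaw] about the fixed x, y, z axes, in that order (R = Rz(yaw) Ry(pitch) Rx(roll)).
In Python, from station import ctrl gives the robot as it stands.
- The arm moves only by the tool play_rows, never from a script. Its argument "increments" is a list that holds one entry, the list of rows, each a list of 5 numbers: the closure in counts, from 0 (fully open) to 255 (shut), then the shift along the tool's x, y, z in cm, then the turn about the tool's x in degrees. A call has 1 to 12 rows; each row shifts and turns the commanded pose from where the row before left it, along the tool's axes as they then stand; what a row does not reach is not made up. A row lasts 1/12 s, in which the tool goes at most 41.7 mm and 7.16 degrees, less where a joint would pass 70% of its speed; a pose out of reach is approached as far as the arm can. A call is refused whole if a number of a shift passes 4.17 or a number of a turn 7.16, either way. A call with a gripper value outside its range is refused whole. The fingers move at their own pace and stop on an object; "newtons" is the grip in N (left out, the last holds). Time passes only in rows, so rows that do not move let the fingers close. It gives the time, the measured TCP pose, the force and the opening at its end, in the units of the state.
- ctrl.get_obs(): the state, without advancing time (a new reading comes with each control period).
- ctrl.camera(name): name is "scene" or "side" or "wrist"; returns the picture (480x640x3 uint8, red, green, blue); there is no depth.
- ctrl.calibration(name): a dict with "fx", "fy", "cx", "cy" (pixels), "rvec" (rotation vector, rad) and "tvec" (3), from world to camera coordinates, as OpenCV has them; the wrist camera has in their place "T_tool_cam" (4x4, takes a point from camera to tool coordinates, whose origin is the TCP and whose axes are the tool frame's). Camera axes: x right, y down, z forward; pixel columns grow to the right and rows downward; lengths in m; the calibration is good to about 2 mm. A picture is of the moment at which its call begins: read the wrist's pose just before it. calibration takes no time and is no camera call.
- ctrl.hand_in(): hands the job in, once; it reports no verdict.
The state is a dict: "time_s": time; "qpos": joint angles; "joint_vel": joint speeds; "tau": joint torques, N m; "ee_pos": TCP position; "eef_rot": TCP orientation; "force": force on the tool from outside, world axes, zero at the start; "moment": the same for the moment, N m; "grip_width": finger opening in m.
Only numpy, scipy, OpenCV 4.12 (cv2) and the standard library are available. Lean on these libraries where they do the work, as an engineer would, in place of code of your own. Each camera call takes 0.05 s, during which the arm holds its last target.

## Task

Take out the V-block that stops the mouth of the run-out lane and stand it on the cabinet top, then run the scoop along the lane, gently rolling the three rollers before it against the end wall until all three ride into the scoop, and lift them out together. Tip all three gently, from close above, into the open container, and finally stand the scoop level on the cabinet top and let go. Touch the rollers only with the scoop, never with the fingers, and leave everything else where it stands.

Things in the scene. Friction and masses are not known exactly. Their poses are not given: they have to be found in the camera images.
- lane: The run-out lane: a fixed open metal channel, 250 mm long (x) and 106 mm wide (y). Origin: centre of its underside. Base 6 mm thick; side walls rise to 28 mm over the cabinet top, 98 mm apart inside. At its +x end an end wall, inner face at x = +0.121, rises to 40 mm; the mouth at x = -0.125 has no wall.
- v_block_center (a point): Steel V-block, 33 mm (its x, the width to grip) x 40 mm (its y) x 34 mm high, about 0.28 kg, that stands on the lane's base in the mouth, its x roughly along the lane. The point is its centre, 17 mm over its foot.
- scoop_grip (a point): Loose aluminium hand scoop, about 0.25 kg, standing level on its foot. The point is where to grip: in the black bar over the scoop, 86 mm above its foot. x points to the open front, z up. The bar is 16 mm wide (y), 18 mm high, from x = -0.062 to +0.034, carried by a post at the rear; the space below it is free for 55 mm to the tops of the side walls.
- scoop_lip (a point): Middle of the scoop's front lip edge, at its foot: 60 mm ahead of and 86 mm below the grip point, same axes. The lip is 1.6 mm thick; a short ramp rises to 4 mm, then the floor falls gently to 2 mm at the rear wall, whose inner face is 115 mm behind the lip. Scoop 88 mm wide outside, 84 inside; side walls 30 mm high. Rollers on it roll freely when it tilts.
- container: Fixed grey open box, 140 x 140 mm outside, 65 mm high, walls 4 mm. Origin at the centre of its underside.
- roller_1: Polished metal roller, 26 mm diameter, 64 mm long (along its own x), about 0.09 kg, lying across the lane and free to roll. Origin at its centre. The three rollers are alike.
- roller_2: Polished metal roller, 26 mm diameter, 64 mm long (along its own x), about 0.09 kg, lying across the lane and free to roll. Origin at its centre. The three rollers are alike.
- roller_3: Polished metal roller, 26 mm diameter, 64 mm long (along its own x), about 0.09 kg, lying across the lane and free to roll. Origin at its centre. The three rollers are alike.
- housing_a: Bystander: a turned aluminium drum, 46 mm across, 38 mm high, beside the lane. Origin at the centre of its underside.
- housing_b: Bystander: a turned flanged aluminium part, 46 mm across, 34 mm high, beside the lane. Origin at the centre of its underside.
- housing_c: Bystander: a turned aluminium drum, 46 mm across, 36 mm high, beside the lane on the robot's side. Origin at the centre of its underside.
- gauge_tall: Bystander: an upright steel gauge block 35 x 9 x 50 mm high, near the container. Origin at the centre of its underside.
- marker: Bystander: a lying marker pen, 124 mm long (along its y), 18 mm thick. Origin at the centre of its underside.
- tape_roll: Bystander: a roll of tape lying flat, 100 mm across, 25 mm high. Origin at the centre of its underside.
- spare_v_block: Bystander: a second steel V-block 33 x 40 x 34 mm, standing behind the lane, not in it; it stays where it is. Origin at the centre of its underside.
- rest: Bystander: a small round rotary rest, 85 mm across, 40 mm high. Origin at the centre of its underside.
Mind the look-alikes: they are no part of the job. Leave any green or purple look-alike of the part that bears v_block_center alone.

How it is judged:
On the way, in this order (a step that is already met when the one before it is completed fails the run):
1. the V-block stands upright on the cabinet top, out of the lane (height (world z) of v_block_center between 0.012 and 0.0205 m and angle between v_block_center's own z axis and vertical below 0.15 rad), for 0.2 s.
2. all three rollers are in the scoop and it is lifted clear of the lane (grip point more than 130 mm up) (x of roller_1 in the frame of scoop_grip between -0.057 and 0.062 m and y of roller_1 in the frame of scoop_grip between -0.044 and 0.044 m and z of roller_1 in the frame of scoop_grip between -0.087 and -0.02 m and x of roller_2 in the frame of scoop_grip between -0.057 and 0.062 m and y of roller_2 in the frame of scoop_grip between -0.044 and 0.044 m and z of roller_2 in the frame of scoop_grip between -0.087 and -0.02 m and x of roller_3 in the frame of scoop_grip between -0.057 and 0.062 m and y of roller_3 in the frame of scoop_grip between -0.044 and 0.044 m and z of roller_3 in the frame of scoop_grip between -0.087 and -0.02 m and height (world z) of scoop_grip above 0.13 m), for 0.2 s.
3. all three rollers are in the container (x of roller_1 in the frame of container between -0.067 and 0.067 m and y of roller_1 in the frame of container between -0.067 and 0.067 m and z of roller_1 in the frame of container between 0.003 and 0.065 m and x of roller_2 in the frame of container between -0.067 and 0.067 m and y of roller_2 in the frame of container between -0.067 and 0.067 m and z of roller_2 in the frame of container between 0.003 and 0.065 m and x of roller_3 in the frame of container between -0.067 and 0.067 m and y of roller_3 in the frame of container between -0.067 and 0.067 m and z of roller_3 in the frame of container between 0.003 and 0.065 m), for 0.2 s.
At the end, for the whole second after the job is handed in: All three rollers lie at rest inside the container (centres within its walls, below its rim); the V-block stands upright (within 0.15 rad) on the cabinet top, not on the lane; the scoop stands level (within 0.08 rad) on the cabinet top itself, its foot within 3.5 mm of it, released (all of step 1 and all of step 3 and height (world z) of scoop_grip between 0.08 and 0.0895 m and angle between scoop_grip's own z axis and vertical below 0.08 rad and linear speed of each of roller_1, roller_2, roller_3 below 0.03 m/s); the robot touches nothing.
It fails at once if a gripper finger presses on a roller (more than 1 N) (contact force between the fingers and roller_1 above 1 N or contact force between the fingers and roller_2 above 1 N or contact force between the fingers and roller_3 above 1 N).
It fails at once if a roller moves faster than 1.6 m/s (dropped from a height or thrown) (linear speed of any of roller_1, roller_2, roller_3 above 1.6 m/s).
It fails at once if a bystander is moved more than 20 mm (distance of any of housing_a, housing_b, housing_c, gauge_tall, marker, tape_roll, spare_v_block, rest from where it was at the start of the episode above 0.02 m).
It also fails if it takes over 67 s, if anything falls off the work surface, if the arm or the gripper's body presses on something with over 40 N, if the wrist force passes 120 N, or if a joint passes its speed limit or range.

## Working session

There is one attempt and no reset: what is moved stays moved. The work goes in short steps, Python scripts to look and compute and a tool call to move; the robot and the scene stay as the last step left them, time stands still between calls to the robot, and variables do not carry over. Pictures are saved under pics/ and viewed, and the job is handed in when it is done.

Besides the shell and the picture viewer there is one more tool, called after ">>>" by a JSON object that holds its "op" and its "data". play_rows: Moves the arm, as the interface text tells. Its arguments: {"type":"object","properties":{"increments":{"type":"array"},"newtons":{"type":"number"}},"required":["increments"]}

```bash
mkdir -p pics; ls; python3 - <<'E'
from station import ctrl
import cv2,numpy as np
for n in ("scene","side","wrist"):
    cv2.imwrite(f"pics/a_{n}.png",ctrl.camera(n)[:,:,::-1])
    print(n,ctrl.calibration(n))
print(ctrl.get_obs(),ctrl.tcp_to_grasp)
E
```

```text
pics
scene {'fx': 483.9880206798441, 'fy': 483.9880206798441, 'cx': 313.7780864762602, 'cy': 234.59945248821458, 'rvec': array([ 1.89603902, -1.01229448,  0.56075183]), 'tvec': array([-0.30556171,  0.32128564,  0.69573084])}
side {'fx': 434.37297746024467, 'fy': 434.37297746024467, 'cx': 322.51846253604305, 'cy': 236.3925474915869, 'rvec': array([ 0.67968346, -2.43712763,  1.41346277]), 'tvec': array([0.46499626, 0.21459175, 0.91416322])}
wrist {'fx': 351.5790306754396, 'fy': 351.5790306754396, 'cx': 319.717457206635, 'cy': 236.72669597624764, 'T_tool_cam': array([[ 1.29644354e-04, -2.78704032e-01,  9.60377033e-01,
        -1.78748522e-01],
       [ 9.99999694e-01,  7.76847926e-04,  9.04502411e-05,
        -7.90838973e-04],
       [-7.71275754e-04,  9.60376728e-01,  2.78704047e-01,
        -8.09197079e-02],
       [ 0.00000000e+00,  0.00000000e+00,  0.00000000e+00,
         1.00000000e+00]])}
{'time_s': 0.15, 'qpos': array([ 1.22137798e+00,  3.00346477e-01,  1.52138263e+00, -3.42859571e-06,
        1.32071040e+00, -6.65903146e-02]), 'joint_vel': array([ 0.00120501, -0.00100537, -0.0035617 ,  0.00033003, -0.00066524,
       -0.00078066]), 'tau': array([ 2.83372829e-04, -5.31972635e+01, -3.52809834e+01,  7.07585108e-02,
        2.36333348e-02, -2.29366725e-05]), 'ee_pos': array([0.15342645, 0.52797891, 0.20503865]), 'eef_rot': array([-1.63346486,  1.56994946, -1.91629204]), 'force': array([-0.16738201,  1.05081242, -0.46072935]), 'moment': array([-0.00810782,  0.02321039,  0.01105114]), 'grip_width': 0.09410084918343099} 0.0188
```

View pics/a_scene.png

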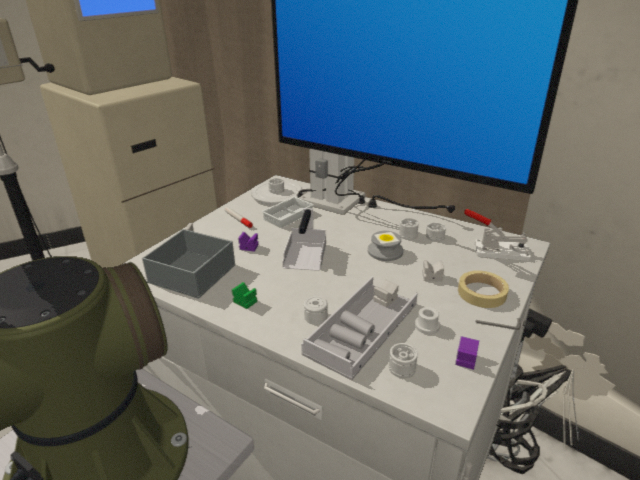

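View pics/a_side.png

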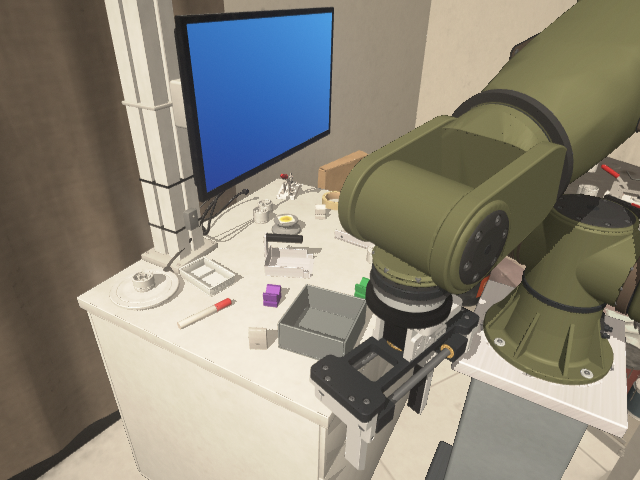

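View pics/a_wrist.png

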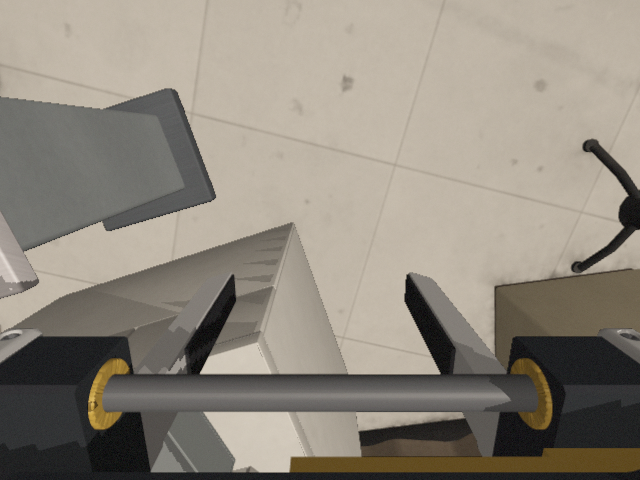

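The scene view shows the lane from (330,350) to (395,290). Its V-block is the beige one at (385,290) at the far right end. Look-alikes are green (243,294), purple (248,240), purple (467,350) and the spare at (432,270). The scoop is at (305,245) and the container at (190,262).

```bash
cat > h.py <<'E'
import cv2,numpy as np
from station import ctrl
from scipy.spatial.transform import Rotation as R
def cam(n,obs=None):
    c=ctrl.calibration(n);K=np.array([[c['fx'],0,c['cx']],[0,c['fy'],c['cy']],[0,0,1]])
    if n=='wrist':
        o=obs or ctrl.get_obs();T=np.eye(4);T[:3,:3]=R.from_euler('xyz',o['eef_rot']).as_matrix();T[:3,3]=o['ee_pos']
        M=np.linalg.inv(T@np.array(c['T_tool_cam']));return K,M[:3,:3],M[:3,3]
    return K,cv2.Rodrigues(np.array(c['rvec']))[0],np.array(c['tvec'])
def cast(C,uv,z):
    K,r,t=C;o=-r.T@t;d=r.T@np.linalg.inv(K)@np.array([uv[0],uv[1],1.]);return o+d*(z-o[2])/d[2]
def proj(C,p):
    K,r,t=C;q=K@(r@np.array(p)+t);return q[:2]/q[2]
def crop(im,x0,y0,x1,y1,s,fn):
    c=cv2.resize(im[y0:y1,x0:x1],None,fx=s,fy=s,interpolation=cv2.INTER_CUBIC)
    c=c[:,:,::-1].copy()
    for x in range((x0+19)//20*20,x1,20):cv2.putText(c,str(x),((x-x0)*s,8),0,.3,(0,0,255));cv2.line(c,((x-x0)*s,9),((x-x0)*s,14),(0,0,255))
    for y in range((y0+19)//20*20,y1,20):cv2.putText(c,str(y),(0,(y-y0)*s),0,.3,(0,0,255))
    cv2.imwrite('pics/'+fn,c)
E
python3 - <<'E'
from h import *
im=ctrl.camera("scene")
crop(im,290,240,490,390,4,"b1.png");crop(im,130,190,330,320,4,"b2.png")
C=cam("scene");print(-C[1].T@C[2]);D=cam("side");print(-D[1].T@D[2])
E
```

```text
[-0.18448787 -0.50886587  0.62261832]
[0.06774518 0.8317187  0.63373505]
```

View pics/b1.png

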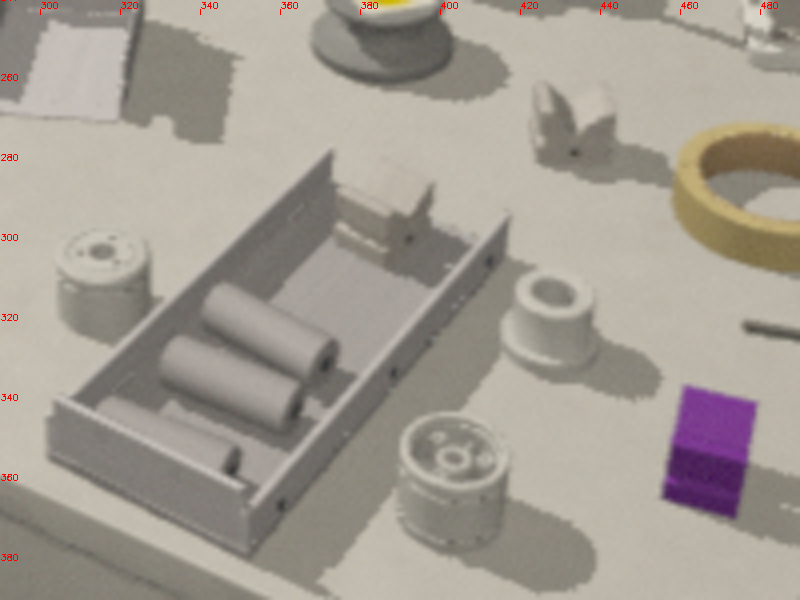

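View pics/b2.png

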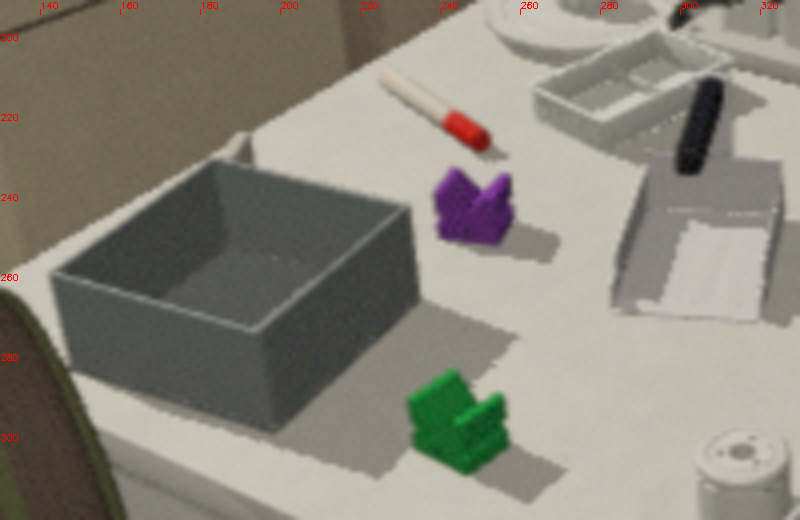

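```bash
python3 - <<'E'
from h import *
C=cam("scene")
def f(cx,cy,z,x0,y0,n):
    u=(cx+.5)/4-.5+x0;v=(cy+.5)/4-.5+y0;p=cast(C,(u,v),z);print(n,np.round((u,v),1),np.round(p,4))
a=lambda *q:f(*q[:3],290,240,q[3]);b=lambda *q:f(*q[:3],130,190,q[3])
a(48,457,0,'lane endL bot');a(251,555,0,'lane endR bot');a(52,402,.04,'endL top');a(250,493,.04,'endR top')
a(333,150,.028,'mouthL top');a(510,214,.028,'mouthR top')
a(335,232,.006,'vb foot L');a(388,264,.006,'vb foot near');a(428,225,.006,'vb foot R')
a(337,188,.04,'vb top L');a(385,157,.04,'vbtop far');a(435,183,.04,'vbtop R');a(402,212,.04,'vbtop near')
for n,(p,q) in {'r1':((220,298),(325,352)),'r2':((175,352),(292,408)),'r3':((108,408),(230,458))}.items():
    a(*p,.019,n);a(*q,.019,n)
a(104,285,.019,'ha');a(550,320,.017,'hb');a(453,490,.019,'hc')
a(668,498,0,'purp');
b(50,275,.065,'c1');b(215,158,.065,'c2');b(410,207,.065,'c3');b(258,332,.065,'c4')
b(275,432,0,'c4b');b(420,300,0,'c3b')
b(612,308,0,'lipL');b(765,320,0,'lipR')
b(687,172,.077,'bar front bot');b(689,150,.095,'bar front top');b(712,82,.095,'bar rear top')
b(460,242,0,'purple2');b(460,470,0,'green')
b(730,160,.03,'rear')
E
```

```text
lane endL bot [301.6 353.9] [ 0.3288 -0.119   0.    ]
lane endR bot [352.4 378.4] [ 0.329  -0.2243  0.    ]
endL top [302.6 340.1] [ 0.324 -0.126  0.04 ]
endR top [352.1 362.9] [ 0.3246 -0.2253  0.04  ]
mouthL top [372.9 277.1] [ 0.5729 -0.1305  0.028 ]
mouthR top [417.1 293.1] [ 0.5722 -0.2313  0.028 ]
vb foot L [373.4 297.6] [ 0.537  -0.1521  0.006 ]
vb foot near [386.6 305.6] [ 0.5285 -0.1868  0.006 ]
vb foot R [396.6 295.9] [ 0.5684 -0.1895  0.006 ]
vb top L [373.9 286.6] [ 0.5296 -0.1555  0.04  ]
vbtop far [385.9 278.9] [ 0.5666 -0.1635  0.04  ]
vbtop R [398.4 285.4] [ 0.5602 -0.1948  0.04  ]
vbtop near [390.1 292.6] [ 0.5294 -0.1918  0.04  ]
r1 [344.6 314.1] [ 0.4459 -0.1379  0.019 ]
r1 [370.9 327.6] [ 0.4393 -0.1988  0.019 ]
r2 [333.4 327.6] [ 0.4011 -0.1406  0.019 ]
r2 [362.6 341.6] [ 0.3982 -0.2044  0.019 ]
r3 [316.6 341.6] [ 0.3529 -0.1355  0.019 ]
r3 [347.1 354.1] [ 0.3561 -0.1973  0.019 ]
ha [315.6 310.9] [ 0.4234 -0.0855  0.019 ]
hb [427.1 319.6] [ 0.5198 -0.276   0.017 ]
hc [402.9 362.1] [ 0.3919 -0.2861  0.019 ]
purp [456.6 364.1] [ 0.457  -0.3589  0.    ]
c1 [142.1 258.4] [0.3193 0.2906 0.065 ]
c2 [183.4 229.1] [0.4557 0.3122 0.065 ]
c3 [232.1 241.4] [0.4764 0.1765 0.065 ]
c4 [194.1 272.6] [0.3425 0.1571 0.065 ]
c4b [198.4 297.6] [0.3436 0.1587 0.    ]
c3b [234.6 264.6] [0.4785 0.1795 0.    ]
lipL [282.6 266.6] [0.5327 0.0807 0.    ]
lipR [320.9 269.6] [5.704e-01 1.000e-04 0.000e+00]
bar front bot [301.4 232.6] [0.5759 0.0559 0.077 ]
bar front top [301.9 227.1] [0.5714 0.0506 0.095 ]
bar rear top [307.6 210.1] [0.6458 0.087  0.095 ]
purple2 [244.6 250.1] [0.5392 0.2023 0.    ]
green [244.6 307.1] [0.3731 0.0558 0.    ]
rear [312.1 229.6] [0.668  0.0908 0.03  ]
```

```bash
python3 - <<'E'
from h import *
o=ctrl.get_obs();M=R.from_euler('xyz',o['eef_rot']).as_matrix();print(M.round(4))
print(np.degrees(np.arctan2(M[1,1],M[0,1])),np.degrees(np.arctan2(M[1,2],M[0,2])),np.degrees(o['qpos']))
im=ctrl.camera("scene");crop(im,360,265,450,315,8,"c1.png")
im=ctrl.camera("side");crop(im,250,180,350,280,6,"c2.png")
E
```

```text
[[-2.000e-04  2.790e-01  9.603e-01]
 [-7.000e-04  9.603e-01 -2.790e-01]
 [-1.000e+00 -7.000e-04 -0.000e+00]]
73.79664607489909 -16.20335418636447 [ 6.99802617e+01  1.72031647e+01  8.71656027e+01 -2.34398369e-03
  7.56709338e+01 -3.81580333e+00]
```

View pics/c1.png

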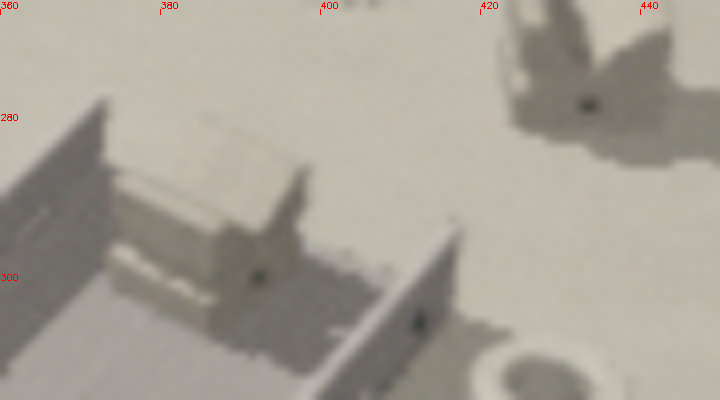

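View pics/c2.png

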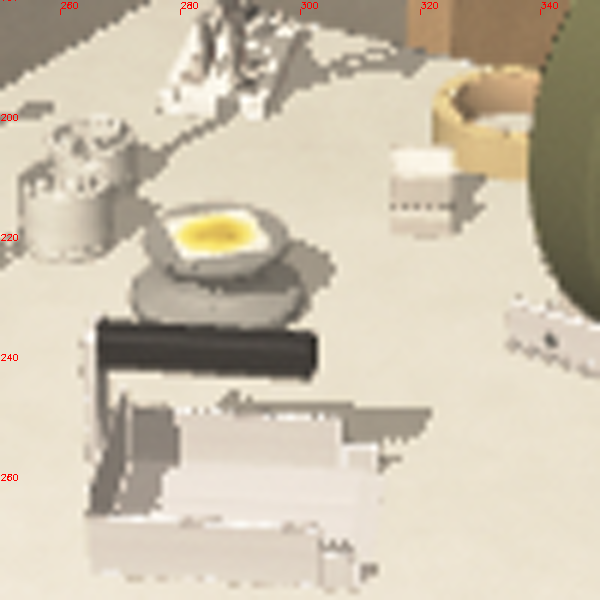

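The block in the lane mouth at (385,290) is beige and matches the description. The spare at (432,275) stands outside the lane, and the coloured ones are ruled out. Next I'll move above it for a wrist close-up.

```bash
cat >> h.py <<'E'
def plan(tgt,yaw,n,grip):
    """rows from measured pose to TCP tgt, tool-y yaw deg, n rows (linear)"""
    o=ctrl.get_obs();M=R.from_euler('xyz',o['eef_rot']).as_matrix()
    y0=np.degrees(np.arctan2(M[1,1],M[0,1]));dy=(yaw-y0+180)%360-180
    d=(np.array(tgt)-o['ee_pos'])/n*100
    print('yaw',round(y0,2),'dyaw',round(dy,2),'j',np.round(np.degrees(o['qpos']),0),'F',o['force'].round(1))
    rows=[]
    for i in range(n):
        a=np.radians(y0+dy*i/n);ty=np.array([np.cos(a),np.sin(a),0]);tz=np.array([np.sin(a),-np.cos(a),0])
        rows.append([grip,round(-d[2],2),round(d@ty,2),round(d@tz,2),round(-dy/n,2)])
    print(str(rows).replace(' ',''),'max shift',np.linalg.norm(d).round(2))
E
python3 -c "
from h import *
plan([.548,-.13,.24],0,24,0)"
```

```text
yaw 73.8 dyaw -73.8 j [70. 17. 87. -0. 76. -4.] F [ 0.2  1.  -0.2]
[[0,np.float64(-0.14),np.float64(-2.17),np.float64(2.34),np.float64(3.07)],[0,np.float64(-0.14),np.float64(-2.05),np.float64(2.46),np.float64(3.07)],[0,np.float64(-0.14),np.float64(-1.91),np.float64(2.56),np.float64(3.07)],[0,np.float64(-0.14),np.float64(-1.77),np.float64(2.66),np.float64(3.07)],[0,np.float64(-0.14),np.float64(-1.63),np.float64(2.75),np.float64(3.07)],[0,np.float64(-0.14),np.float64(-1.48),np.float64(2.84),np.float64(3.07)],[0,np.float64(-0.14),np.float64(-1.32),np.float64(2.91),np.float64(3.07)],[0,np.float64(-0.14),np.float64(-1.16),np.float64(2.98),np.float64(3.07)],[0,np.float64(-0.14),np.float64(-1.0),np.float64(3.04),np.float64(3.07)],[0,np.float64(-0.14),np.float64(-0.84),np.float64(3.09),np.float64(3.07)],[0,np.float64(-0.14),np.float64(-0.67),np.float64(3.13),np.float64(3.07)],[0,np.float64(-0.14),np.float64(-0.5),np.float64(3.16),np.float64(3.07)],[0,np.float64(-0.14),np.float64(-0.33),np.float64(3.18),np.float64(3.07)],[0,np.float64(-0.14),np.float64(-0.16),np.float64(3.19),np.float64(3.07)],[0,np.float64(-0.14),np.float64(0.01),np.float64(3.2),np.float64(3.07)],[0,np.float64(-0.14),np.float64(0.18),np.float64(3.19),np.float64(3.07)],[0,np.float64(-0.14),np.float64(0.35),np.float64(3.18),np.float64(3.07)],[0,np.float64(-0.14),np.float64(0.52),np.float64(3.15),np.float64(3.07)],[0,np.float64(-0.14),np.float64(0.69),np.float64(3.12),np.float64(3.07)],[0,np.float64(-0.14),np.float64(0.86),np.float64(3.08),np.float64(3.07)],[0,np.float64(-0.14),np.float64(1.02),np.float64(3.03),np.float64(3.07)],[0,np.float64(-0.14),np.float64(1.18),np.float64(2.97),np.float64(3.07)],[0,np.float64(-0.14),np.float64(1.34),np.float64(2.9),np.float64(3.07)],[0,np.float64(-0.14),np.float64(1.49),np.float64(2.83),np.float64(3.07)]] max shift 3.2
```

>>> {"op": "play_rows", "data": {"increments": [[[0,-0.3,-2.2,2.3,3],[0,-0.3,-2,2.5,3],[0,-0.3,-1.9,2.6,3],[0,-0.3,-1.8,2.7,3],[0,-0.3,-1.6,2.7,3],[0,-0.3,-1.5,2.8,3],[0,-0.3,-1.3,2.9,3],[0,-0.3,-1.2,3,3],[0,-0.3,-1,3,3],[0,-0.3,-0.8,3.1,3],[0,-0.3,-0.7,3.1,3],[0,-0.3,-0.5,3.2,3]]]}}

```text
time_s: 1.3
ee_pos: [0.3534, 0.1991, 0.2418]
eef_rot: [1.376, 1.57, 0.462]
force: [-0.0, 0.0, 0.9]
grip_width: 0.0939
```

>>> {"op": "play_rows", "data": {"increments": [[[0,0,-0.3,3.2,3],[0,0,-0.2,3.2,3],[0,0,0,3.2,3],[0,0,0.2,3.2,3],[0,0,0.4,3.2,3],[0,0,0.5,3.2,3],[0,0,0.7,3.1,3],[0,0,0.9,3.1,3],[0,0,1,3,3],[0,0,1.2,3,3],[0,0,1.3,2.9,3],[0,0,1.5,2.8,3]]]}}

```text
time_s: 2.3
ee_pos: [0.559, -0.1259, 0.2413]
eef_rot: [-1.725, 1.571, 3.016]
force: [0.4, 0.7, 0.0]
grip_width: 0.0941
```

```bash
sed -i 's/grip,round(-d\[2\],2),round(d@ty,2),round(d@tz,2),round(-dy\/n,2)/int(grip)]+[round(float(v),2) for v in (-d[2],d@ty,d@tz,-dy\/n)/' h.py; python3 - <<'E'
from h import *
o=ctrl.get_obs();np.save('o1.npy',o,allow_pickle=True);im=ctrl.camera("wrist");np.save('w1.npy',im)
cv2.imwrite('pics/d1.png',im[:,:,::-1]);print(o['ee_pos'],o['eef_rot'],o['joint_vel'].round(3))
E
```

```text
[ 0.55896206 -0.12590572  0.2413456 ] [-1.72511306  1.57074423  3.01585201] [-0.444  0.613 -0.798  0.001  0.177  0.181]
```

View pics/d1.png

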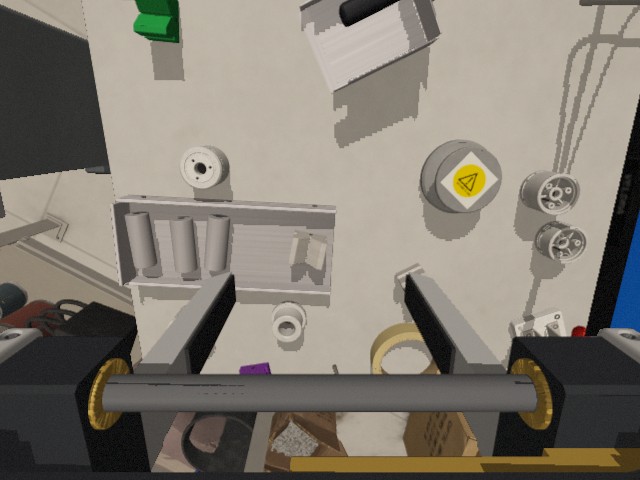

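The wrist view shows the lane at (115–335, 195–305), its V-block at (308,252) near the mouth, and the spare at (408,272) outside. The arm was still moving, so I'll settle and retake.

>>> {"op": "play_rows", "data": {"increments": [[[0,0,0,0,0],[0,0,0,0,0],[0,0,0,0,0]]]}}

```text
time_s: 2.6
ee_pos: [0.5581, -0.1236, 0.2415]
eef_rot: [-2.289, 1.571, 2.456]
force: [-0.1, 0.2, 1.1]
grip_width: 0.0944
```

```bash
python3 - <<'E'
from h import *
o=ctrl.get_obs();im=ctrl.camera("wrist")
import pickle;pickle.dump((o,im),open('w1.pkl','wb'))
print(o['ee_pos'],np.degrees(np.arctan2(*R.from_euler('xyz',o['eef_rot']).as_matrix()[[1,0],1])),o['joint_vel'].round(3))
crop(im,105,185,345,315,3,"d2.png");crop(im,270,215,350,290,8,"d3.png");crop(im,290,0,450,100,5,'d4.png')
E
```

```text
[ 0.55806593 -0.12359516  0.24153447] 1.8660435030046987 [ 0.008 -0.01   0.    -0.002 -0.001  0.002]
```

View pics/d2.png

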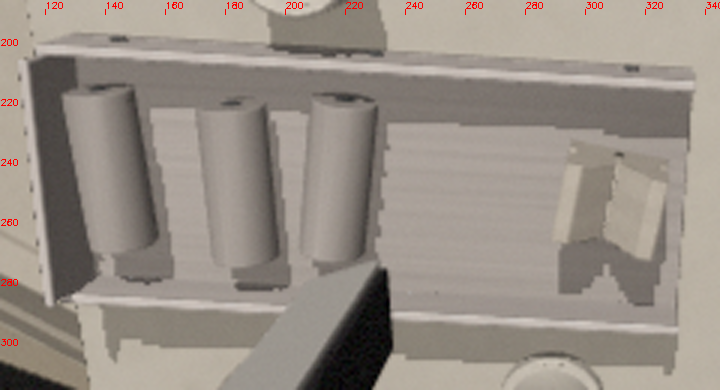

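View pics/d3.png

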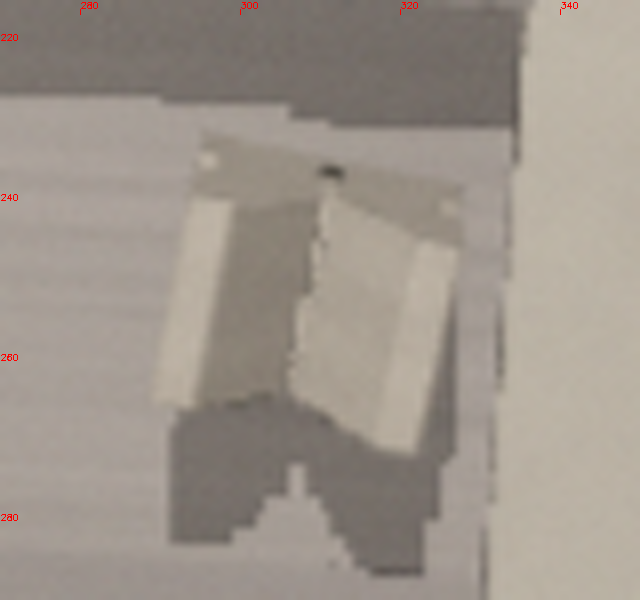

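View pics/d4.png

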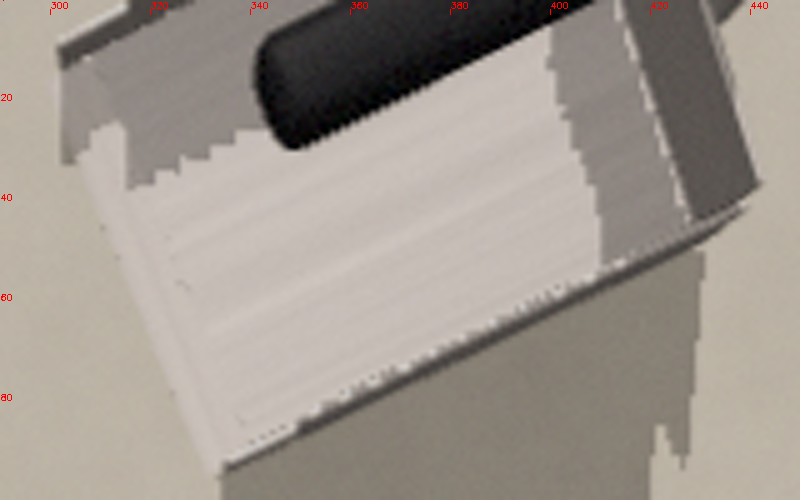

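```bash
python3 - <<'E'
from h import *
import pickle;o,im=pickle.load(open('w1.pkl','rb'));C=cam('wrist',o)
def f(cx,cy,z,x0,y0,s,n=''):
    u=(cx+.5)/s-.5+x0;v=(cy+.5)/s-.5+y0;p=cast(C,(u,v),z);print(n,np.round((u,v),1),np.round(p,4));return p
print('vblock');P=[f(*q,.04,270,215,8) for q in ((192,198),(460,248),(415,455),(158,403))]
P=np.array(P);print(P.mean(0));e=[P[1]-P[0],P[2]-P[3],P[0]-P[3],P[1]-P[2]]
for v in e:print(np.linalg.norm(v),np.degrees(np.arctan2(v[1],v[0])))
print('lane, 3x')
g=lambda x,y,z,n:f(x,y,z,105,185,3,n)
ml=g(693,88,.028,'mouthL inner top');el=g(80,56,.028,'L inner top at end');mr=g(678,320,.028,'mouthR inner top');er=g(100,294,.028,'R inner');
g(692,67,.028,'mouthL outer top');g(678,328,.028,'mouthR outer top')
g(22,62,.04,'end outer top L');g(36,60,.04,'end inner top L');g(47,303,.04,'end top R outer');g(55,303,.04,'end in R')
g(690,137,.006,'mouth floor L')
for v in (ml-el,mr-er):print(np.degrees(np.arctan2(v[1],v[0])))
print('rollers');
for n,a,b in (('r3',(98,90),(130,250)),('r2',(232,104),(247,262)),('r1',(345,101),(334,258))):
    g(*a,.026,n);g(*b,.026,n)
print('scoop');s=lambda x,y,z,n:f(x,y,z,290,0,5,n)
lr=s(222,470,.0016,'lip near corner');s(80,160,.0016,'lip at');s(740,212,0,'rear foot corner');s(757,185,.03,'rear top R');s(690,220,.03,'')
s(258,80,.095,'bar top edge front L');s(300,147,.095,'bar front R')
E
```

```text
vblock
 [293.6 239.3] [ 0.5299 -0.1575  0.04  ]
 [327.1 245.6] [ 0.568  -0.1636  0.04  ]
 [321.4 271.4] [ 0.5627 -0.1953  0.04  ]
 [289.3 264.9] [ 0.5254 -0.1885  0.04  ]
[ 0.54648479 -0.17621423  0.04      ]
0.038569831166122566 -9.150148217621572
0.03791538962022293 -10.324299032190464
0.03132585823990229 81.72440870104741
0.03209967597311196 80.52094654860193
lane, 3x
mouthL inner top [335.7 214. ] [ 0.5767 -0.1294  0.028 ]
L inner top at end [131.3 203.3] [ 0.3452 -0.1247  0.028 ]
mouthR inner top [330.7 291.3] [ 0.575  -0.2256  0.028 ]
R inner [138.  282.7] [ 0.342 -0.222  0.028]
mouthL outer top [335.3 207. ] [ 0.5759 -0.1213  0.028 ]
mouthR outer top [330.7 294. ] [ 0.5752 -0.2292  0.028 ]
end outer top L [112.  205.3] [ 0.3302 -0.1252  0.04  ]
end inner top L [116.7 204.7] [ 0.3354 -0.1243  0.04  ]
end top R outer [120.3 285.7] [ 0.3274 -0.221   0.04  ]
end in R [123.  285.7] [ 0.3305 -0.2209  0.04  ]
mouth floor L [334.7 230.3] [ 0.5776 -0.1546  0.006 ]
-1.1422097179606097
-0.8974610885800549
rollers
r3 [137.3 214.7] [ 0.3495 -0.1382  0.026 ]
r3 [148. 268.] [ 0.355  -0.2034  0.026 ]
r2 [182.  219.3] [ 0.4003 -0.142   0.026 ]
r2 [187. 272.] [ 0.4014 -0.207   0.026 ]
r1 [219.7 218.3] [ 0.4437 -0.1393  0.026 ]
r1 [216.  270.7] [ 0.4363 -0.2041  0.026 ]
scoop
lip near corner [334.   93.6] [0.57   0.0011 0.0016]
lip at [305.6  31.6] [0.5372 0.0613 0.0016]
rear foot corner [437.6  42. ] [0.6788 0.0565 0.    ]
rear top R [441.   36.6] [0.6728 0.0543 0.03  ]
 [427.6  43.6] [0.6602 0.0476 0.03  ]
bar top edge front L [341.2  15.6] [0.57   0.0505 0.095 ]
bar front R [349.6  29. ] [0.5774 0.0411 0.095 ]
```

```bash
python3 - <<'E'
from h import *
import pickle;o,im=pickle.load(open('w1.pkl','rb'));C=cam('wrist',o)
for q,z in (((205,130),.006),((460,185),.006),((192,198),.04),((460,248),.04)):
    print(cast(C,((q[0]+.5)/8-.5+270,(q[1]+.5)/8-.5+215),z).round(4))
plan([.5465,-.1762,.08],-9.7,8,0)
E
```

```text
[ 0.5294 -0.1568  0.006 ]
[ 0.5687 -0.1642  0.006 ]
[ 0.5299 -0.1575  0.04  ]
[ 0.568  -0.1636  0.04  ]
yaw 1.88 dyaw -11.58 j [-16.  19.  81.   0.  81. -18.] F [ 1.1 -1.3  0.5]
[[0,2.02,-0.17,0.65,1.45],[0,2.02,-0.15,0.66,1.45],[0,2.02,-0.13,0.66,1.45],[0,2.02,-0.12,0.66,1.45],[0,2.02,-0.1,0.67,1.45],[0,2.02,-0.08,0.67,1.45],[0,2.02,-0.07,0.67,1.45],[0,2.02,-0.05,0.67,1.45]] max shift 2.13
```

The top and foot edges agree in x and y, so the block is upright. Its centre is (0.5465, -0.176) with yaw -9.7°.

>>> {"op": "play_rows", "data": {"increments": [[[0,2,-0.2,0.7,1.5],[0,2,-0.2,0.7,1.5],[0,2,-0.1,0.7,1.5],[0,2,-0.1,0.6,1.4],[0,2,-0.1,0.6,1.4],[0,2,-0.1,0.7,1.4],[0,2,-0.1,0.7,1.4],[0,2,0,0.7,1.5],[0,0,0,0,0],[0,0,0,0,0]]]}}

```text
time_s: 3.48
ee_pos: [0.546, -0.1772, 0.0817]
eef_rot: [-1.829, 1.57, 2.714]
force: [-0.5, 0.1, 0.5]
grip_width: 0.0943
```

```bash
python3 - <<'E'
from h import *
plan([.5465,-.1762,.010],-9.7,4,0)
E
```

```text
yaw -9.73 dyaw 0.03 j [-22.  28.  90.   0.  62. -12.] F [-0.5  0.1  0.5]
[[0,1.79,0.01,-0.03,-0.01],[0,1.79,0.01,-0.03,-0.01],[0,1.79,0.01,-0.03,-0.01],[0,1.79,0.01,-0.03,-0.01]] max shift 1.79
```

>>> {"op": "play_rows", "data": {"increments": [[[0,1.5,0,0,0],[0,1.5,0,0,0],[0,1.5,0,0,0],[0,1.5,0,-0.1,0],[0,1.1,0,0,0],[0,0,0,0,0],[255,0,0,0,0],[255,0,0,0,0],[255,0,0,0,0],[255,0,0,0,0],[255,0,0,0,0],[255,0,0,0,0]]], "newtons": 30}}

```text
time_s: 4.48
ee_pos: [0.5466, -0.177, 0.0108]
eef_rot: [1.316, 1.57, -0.426]
force: [0.5, -0.3, 0.7]
grip_width: 0.0574
```

>>> {"op": "play_rows", "data": {"increments": [[[255,0,0,0,0],[255,0,0,0,0],[255,0,0,0,0],[255,0,0,0,0],[255,0,0,0,0],[255,0,0,0,0]]]}}

```text
time_s: 4.98
ee_pos: [0.5464, -0.1769, 0.0105]
eef_rot: [-1.891, 1.571, 2.65]
force: [-1.0, -0.1, 1.0]
grip_width: 0.0402
```

>>> {"op": "play_rows", "data": {"increments": [[[255,-2,0,0,0],[255,-2,0,0,0],[255,-2,0,0,0],[255,-2,0,0,0],[255,0,-1.4,-3,0],[255,0,-1.5,-3.1,0],[255,0,-1.5,-3.1,0],[255,0,-1.4,-3,0],[255,2,0,0,0],[255,2,0,0,0],[255,2,0,0,0],[255,0,0,0,0]]]}}

```text
time_s: 5.98
ee_pos: [0.508, -0.0462, 0.0271]
eef_rot: [-1.564, 1.565, 2.978]
force: [-0.5, -0.1, -4.9]
grip_width: 0.0396
```

```bash
python3 - <<'E'
from h import *
im=ctrl.camera("scene");crop(im,290,220,450,340,5,"e1.png")
plan([.51,-.047,.005],-9.7,4,255)
E
```

```text
yaw -9.8 dyaw 0.1 j [ -9.  25. 102.   0.  53.   0.] F [ 1.1  0.4 -2. ]
[[255,0.6,0.03,0.01,-0.02],[255,0.6,0.03,0.01,-0.02],[255,0.6,0.03,0.01,-0.02],[255,0.6,0.03,0.01,-0.02]] max shift 0.6
```

View pics/e1.png

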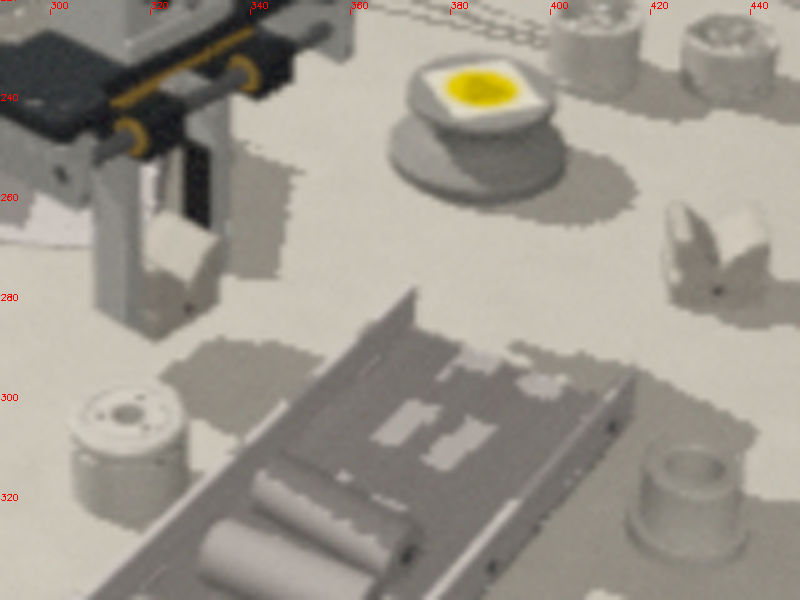

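>>> {"op": "play_rows", "data": {"increments": [[[255,0.9,0,0,0],[255,0.7,0,0,0],[255,0.4,0,0,0],[255,0.1,0,0,0],[255,0,0,0,0]]]}}

```text
time_s: 6.45
ee_pos: [0.5101, -0.0469, 0.0094]
eef_rot: [-1.507, 1.571, 3.035]
force: [-0.4, 0.6, -1.9]
grip_width: 0.0399
```

>>> {"op": "play_rows", "data": {"increments": [[[255,0,0,0,0],[255,0.2,0,0,0],[255,0,0,0,0]]]}}

```text
time_s: 6.7
ee_pos: [0.5101, -0.0468, 0.0074]
eef_rot: [1.616, 1.571, -0.126]
force: [0.4, -0.1, -2.4]
grip_width: 0.0398
```

>>> {"op": "play_rows", "data": {"increments": [[[255,0.2,0,0,0],[255,0,0,0,0],[255,0.1,0,0,0],[255,0,0,0,0]]]}}

```text
time_s: 7.03
ee_pos: [0.5101, -0.0468, 0.0045]
eef_rot: [1.398, 1.571, -0.344]
force: [0.3, -0.1, -2.6]
grip_width: 0.0398
```

>>> {"op": "play_rows", "data": {"increments": [[[255,0.1,0,0,0],[255,0,0,0,0],[255,0,0,0,0]]]}}

```text
time_s: 7.28
ee_pos: [0.5102, -0.0468, 0.0044]
eef_rot: [1.242, 1.571, -0.499]
force: [-7.3, 1.3, 13.0]
grip_width: 0.0396
```

>>> {"op": "play_rows", "data": {"increments": [[[70,0,0,0,0],[70,0,0,0,0],[70,0,0,0,0],[70,0,0,0,0],[70,0,0,0,0],[70,-1,0,0,0],[70,-2,0,0,0],[70,-3,0,0,0],[70,-4,0,0,0],[0,-4,0,0,0],[0,-3,0,0,0],[0,0,0,0,0]]]}}

```text
time_s: 8.28
ee_pos: [0.5122, -0.0471, 0.1804]
eef_rot: [1.583, 1.561, -0.159]
force: [0.8, -0.7, -0.4]
grip_width: 0.0848
```

```bash
python3 - <<'E'
from h import *
im=ctrl.camera("wrist");cv2.imwrite('pics/f0.png',im[:,:,::-1]);im=ctrl.camera("scene");cv2.imwrite('pics/f1.png',im[:,:,::-1])
plan([.60,.02,.24],20,10,0)
E
```

```text
yaw -9.8 dyaw 29.8 j [-9. 14. 96. -0. 70.  0.] F [-0.  -0.4 -1.6]
[[0,-0.65,0.77,-0.81,-2.98],[0,-0.65,0.81,-0.77,-2.98],[0,-0.65,0.85,-0.73,-2.98],[0,-0.65,0.89,-0.68,-2.98],[0,-0.65,0.92,-0.63,-2.98],[0,-0.65,0.95,-0.59,-2.98],[0,-0.65,0.98,-0.54,-2.98],[0,-0.65,1.01,-0.48,-2.98],[0,-0.65,1.03,-0.43,-2.98],[0,-0.65,1.05,-0.38,-2.98]] max shift 1.29
```

View pics/f0.png

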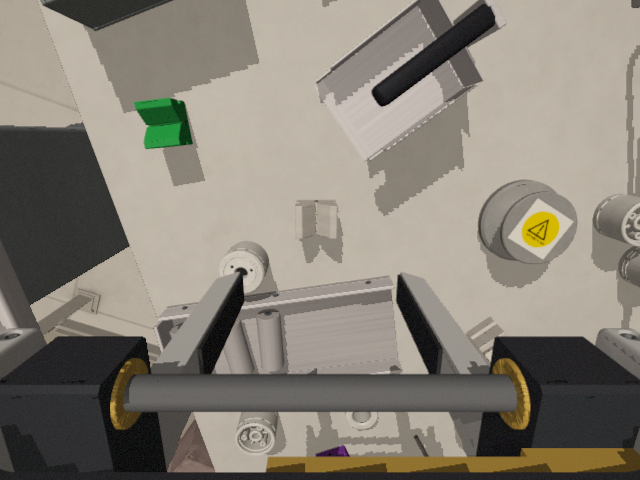

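View pics/f1.png

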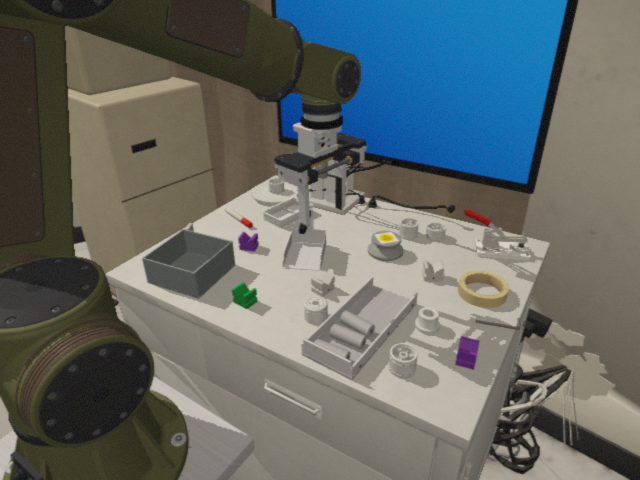

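The V-block stands upright on the cabinet top (wrist (316,220), scene (322,285)). Next I'll measure the scoop bar.

```bash
python3 - <<'E'
from h import *
import pickle
o=ctrl.get_obs();im=ctrl.camera("wrist");pickle.dump((o,im),open('w2.pkl','wb'));print(o['ee_pos'],o['joint_vel'].round(3))
crop(im,310,0,510,165,4,"g1.png")
C=cam('wrist',o)
g=cv2.cvtColor(im,cv2.COLOR_RGB2GRAY);m=(g<60).astype(np.uint8);m[:, :330]=0;m[120:]=0;m[:,520:]=0
n,l,s,c=cv2.connectedComponentsWithStats(m);print(s,c)
i=1+np.argmax(s[1:,4]);ct=cv2.findContours((l==i).astype(np.uint8),0,2)[0][0];r=cv2.minAreaRect(ct);b=cv2.boxPoints(r);print(r,b)
for p in b: print(cast(C,p,.095).round(4),cast(C,p,.086).round(4))
E
```

```text
[ 0.51035268 -0.0468242   0.17475551] [ 0.     0.042  0.038 -0.    -0.015 -0.   ]
[[     0      0    640    480 303717]
 [   377      0    127    105   3483]] [[318.09736037 241.64955205]
 [441.80993396  52.05943152]]
((440.6000061035156, 52.800010681152344), (24.799999237060547, 151.60000610351562), 53.13010025024414) [[372.52002    88.360016 ]
 [493.8        -2.5999918]
 [508.68       17.240005 ]
 [387.40002   108.20001  ]]
[0.5653 0.0562 0.095 ] [0.5667 0.0571 0.086 ]
[0.6487 0.0967 0.095 ] [0.6531 0.0989 0.086 ]
[0.6579 0.0838 0.095 ] [0.6626 0.0856 0.086 ]
[0.5738 0.0418 0.095 ] [0.5755 0.0422 0.086 ]
```

View pics/g1.png

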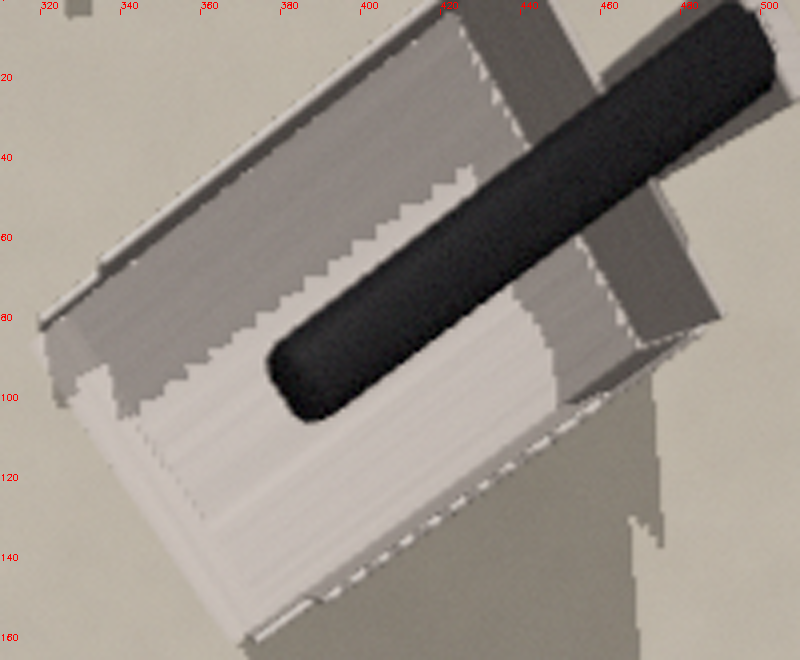

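```bash
python3 - <<'E'
from h import *
import pickle
o,im=pickle.load(open('w2.pkl','rb'));C=cam('wrist',o)
f=lambda x,y,z:cast(C,((x+.5)/4-.5+310,(y+.5)/4-.5),z)
a=f(245,642,.0);b=f(40,330,.03)
p1=f(268,365,.09);p2=f(735,5,.09);q1=f(325,420,.09);q2=f(770,85,.09)
for u,v in((p1,p2),(q1,q2),(f(252,638,.0),f(600,400,0))):d=v-u;print(u.round(4),v.round(4),np.degrees(np.arctan2(d[1],d[0])))
print('lip R',a)
plan([.603,.065,.15],-64,10,0)
E
```

```text
[0.5687 0.0546 0.09  ] [0.6508 0.096  0.09  ] 26.756262857100822
[0.5774 0.044  0.09  ] [0.6561 0.0834 0.09  ] 26.59372180660906
[0.5723 0.0008 0.    ] [0.6601 0.0413 0.    ] 24.77447645846386
lip R [5.70454236e-01 1.21988098e-04 0.00000000e+00]
yaw -9.8 dyaw -54.2 j [-9. 14. 96. -0. 70.  0.] F [-0.9  0.3 -0.9]
[[0,0.23,0.73,-1.26,5.42],[0,0.23,0.61,-1.32,5.42],[0,0.23,0.48,-1.37,5.42],[0,0.23,0.35,-1.41,5.42],[0,0.23,0.21,-1.44,5.42],[0,0.23,0.07,-1.45,5.42],[0,0.23,-0.06,-1.45,5.42],[0,0.23,-0.2,-1.44,5.42],[0,0.23,-0.34,-1.42,5.42],[0,0.23,-0.47,-1.38,5.42]] max shift 1.47
```

>>> {"op": "play_rows", "data": {"increments": [[[0,0.2,0.7,-1.3,5.4],[0,0.2,0.6,-1.3,5.4],[0,0.2,0.5,-1.4,5.4],[0,0.2,0.4,-1.4,5.4],[0,0.2,0.2,-1.4,5.4],[0,0.2,0.1,-1.5,5.4],[0,0.2,0,-1.5,5.4],[0,0.2,-0.2,-1.5,5.4],[0,0.2,-0.3,-1.4,5.4],[0,0.2,-0.5,-1.4,5.6],[0,0,0,0,0],[0,0,0,0,0]]]}}

```text
time_s: 9.43
ee_pos: [0.6043, 0.0655, 0.1518]
eef_rot: [-0.378, 1.568, -3.062]
force: [0.7, 0.0, -0.4]
grip_width: 0.094
```

```bash
python3 - <<'E'
from h import *
im=ctrl.camera("wrist");cv2.imwrite('pics/i0.png',im[:,:,::-1])
plan([.603,.065,.067],-64,4,0)
E
```

```text
yaw -63.81 dyaw -0.19 j [ 3. 27. 81. -0. 72. 67.] F [ 0.2 -1.4  0. ]
[[0,2.13,-0.01,0.03,0.05],[0,2.13,-0.01,0.03,0.05],[0,2.13,-0.01,0.03,0.05],[0,2.13,-0.01,0.03,0.05]] max shift 2.13
```

View pics/i0.png

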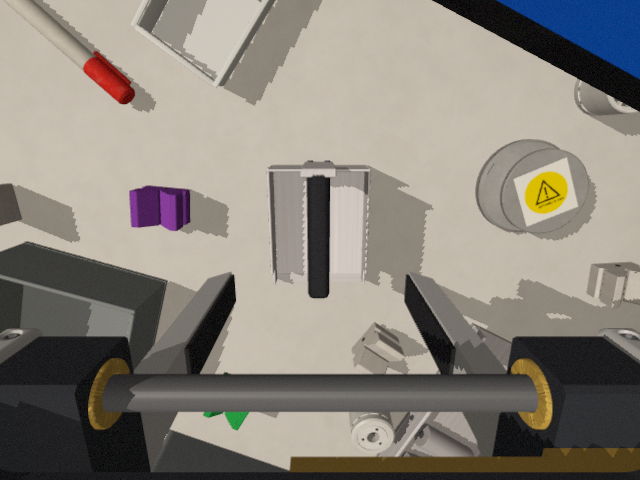

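The bar is centred at column 318 and parallel to the view, so the grip is well aligned. Descending.

>>> {"op": "play_rows", "data": {"increments": [[[0,2,0,0,0],[0,2,0,0,0],[0,2,0,0,0],[0,1.5,0,0,0],[0,0.9,0,0,0],[255,0,0,0,0],[255,0,0,0,0],[255,0,0,0,0],[255,0,0,0,0],[255,0,0,0,0],[255,0,0,0,0],[255,0,0,0,0]]], "newtons": 60}}

```text
time_s: 10.48
ee_pos: [0.6051, 0.0654, 0.0698]
eef_rot: [2.763, 1.57, 0.076]
force: [0.6, 0.3, 0.1]
grip_width: 0.0507
```

>>> {"op": "play_rows", "data": {"increments": [[[255,0,0,0,0],[255,0,0,0,0],[255,0,0,0,0],[255,0,0,0,0],[255,0,0,0,0],[255,0,0,0,0],[255,0,0,0,0],[255,0,0,0,0]]]}}

```text
time_s: 11.15
ee_pos: [0.605, 0.0655, 0.0694]
eef_rot: [-1.302, 1.571, 2.293]
force: [-1.2, 0.8, -0.2]
grip_width: 0.0156
```

```bash
python3 - <<'E'
from h import *
im=ctrl.camera("scene");crop(im,250,180,380,310,6,"j0.png")
o=ctrl.get_obs();print(o['ee_pos'],o['grip_width'],o['force'])
E
```

```text
[0.60496871 0.06547532 0.06941804] 0.01530739215959885 [-0.91143496  0.42407534 -0.50903238]
```

View pics/j0.png

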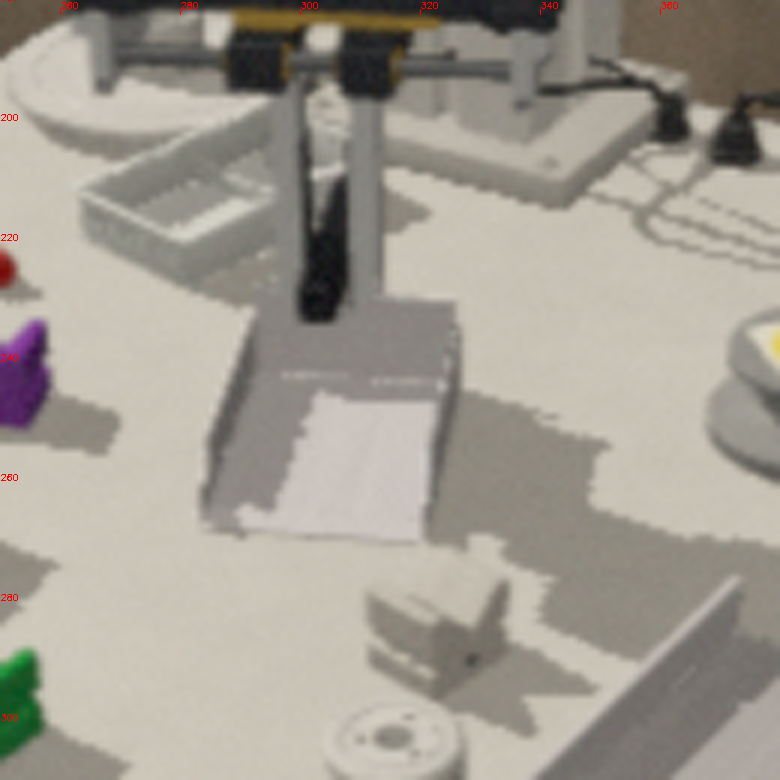

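>>> {"op": "play_rows", "data": {"increments": [[[255,-0.5,0,0,0],[255,-1.5,0,0,0],[255,-2.5,0,0,0],[255,-2.5,0,0,0],[255,-1,0,0,0],[255,0,0,0,0],[255,0,0,0,0]]]}}

```text
time_s: 11.78
ee_pos: [0.6048, 0.0653, 0.1488]
eef_rot: [-0.289, 1.57, -2.977]
force: [-1.0, -0.9, -3.2]
grip_width: 0.0153
```

```bash
python3 - <<'E'
from h import *
plan([.559,-.1785,.15],-91,12,255)
E
```

```text
yaw -64.01 dyaw -26.99 j [ 3. 27. 81. -0. 72. 67.] F [-1.  -0.9 -3.2]
[[255,-0.01,1.66,1.23,2.25],[255,-0.01,1.71,1.17,2.25],[255,-0.01,1.75,1.1,2.25],[255,-0.01,1.79,1.03,2.25],[255,-0.01,1.83,0.96,2.25],[255,-0.01,1.87,0.89,2.25],[255,-0.01,1.9,0.81,2.25],[255,-0.01,1.93,0.74,2.25],[255,-0.01,1.96,0.66,2.25],[255,-0.01,1.98,0.58,2.25],[255,-0.01,2.0,0.5,2.25],[255,-0.01,2.02,0.43,2.25]] max shift 2.07
```

>>> {"op": "play_rows", "data": {"increments": [[[255,0,1.7,1.2,2.2],[255,0,1.7,1.2,2.2],[255,0,1.7,1.1,2.2],[255,0,1.8,1,2.3],[255,0,1.8,1,2.2],[255,0,1.9,0.9,2.3],[255,0,1.9,0.8,2.3],[255,0,1.9,0.7,2.2],[255,0,2,0.7,2.3],[255,0,2,0.6,2.3],[255,0,2,0.5,2.2],[255,0,2,0.4,2.3]]]}}

```text
time_s: 12.78
ee_pos: [0.5584, -0.1792, 0.1473]
eef_rot: [-0.336, 1.568, 2.786]
force: [0.7, -0.0, -2.5]
grip_width: 0.0153
```

>>> {"op": "play_rows", "data": {"increments": [[[255,0,0,0,0],[255,0,0,0,0],[255,0,0,0,0]]]}}

```text
time_s: 13.03
ee_pos: [0.5591, -0.1778, 0.1481]
eef_rot: [-0.422, 1.569, 2.702]
force: [-0.9, 0.0, -3.2]
grip_width: 0.0151
```

```bash
python3 - <<'E'
from h import *
import pickle
o=ctrl.get_obs();im=ctrl.camera("wrist");pickle.dump((o,im),open('w3.pkl','wb'));print(o['ee_pos'],o['joint_vel'].round(3))
cv2.imwrite('pics/k0.png',im[:,:,::-1])
s=ctrl.camera("scene");crop(s,290,180,450,330,5,"k1.png")
plan([.559,-.1785,.125],-91,3,255)
E
```

```text
[ 0.55912691 -0.17779065  0.14814411] [ 0.014 -0.008 -0.006  0.     0.006 -0.001]
yaw -90.92 dyaw -0.08 j [-21.  25.  85.   0.  71.  70.] F [ 0.5 -0.1 -1.6]
[[255,0.79,0.03,0.02,0.03],[255,0.79,0.03,0.01,0.03],[255,0.79,0.03,0.01,0.03]] max shift 0.79
```

View pics/k0.png

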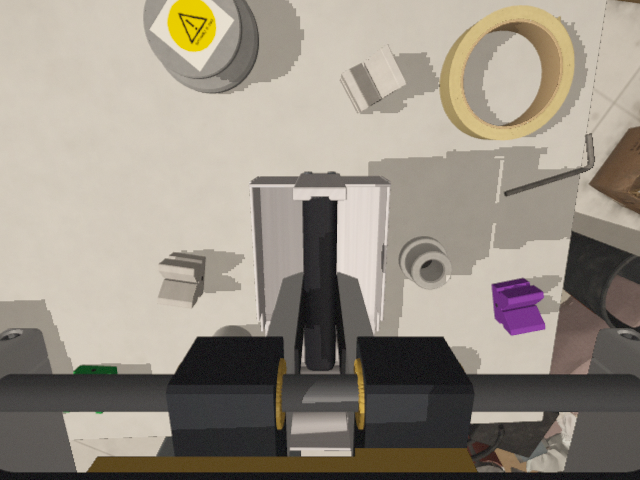

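View pics/k1.png

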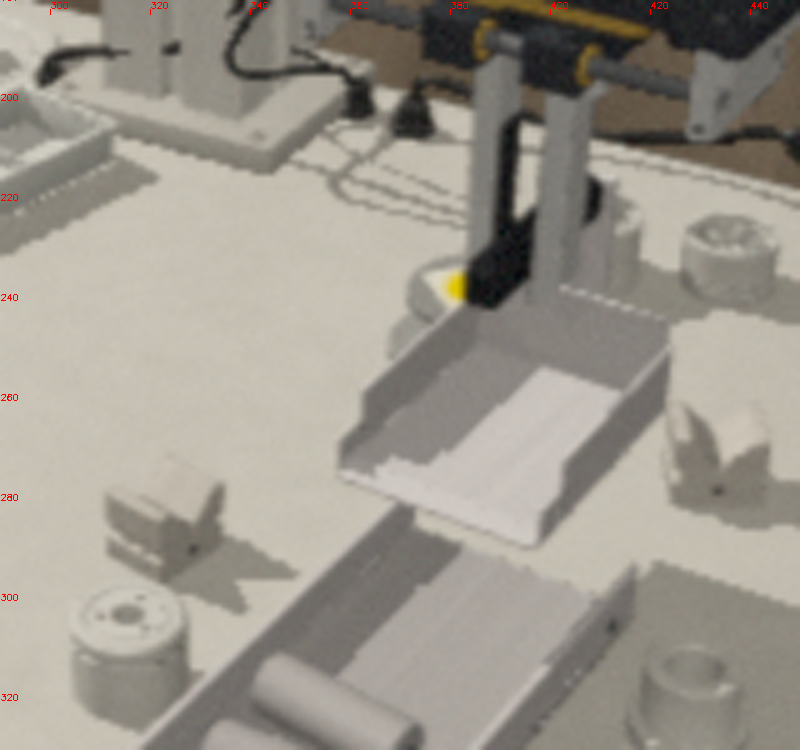

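```bash
python3 - <<'E'
from h import *
C=cam('scene')
f=lambda x,y,z:cast(C,((x+.5)/5-.5+290,(y+.5)/5-.5+180),z)
L=f(339,480,.0787);Rr=f(532,548,.0787);print(L,Rr,(L+Rr)/2,np.linalg.norm(L-Rr));d=L-Rr;print(np.degrees(np.arctan2(d[1],d[0])))
a=f(415,508,.028);b=f(635,566,.028);print(a,b,(a+b)/2,np.linalg.norm(a-b))
s=ctrl.camera("scene");crop(s,295,270,425,385,6,"k2.png")
E
```

```text
[ 0.49648635 -0.13515757  0.0787    ] [ 0.49741746 -0.21723173  0.0787    ] [ 0.49695191 -0.17619465  0.0787    ] 0.08207944699732772
90.64998249164697
[ 0.5596042  -0.13700308  0.028     ] [ 0.5725825  -0.22995275  0.028     ] [ 0.56609335 -0.18347791  0.028     ] 0.09385135898940819
```

View pics/k2.png

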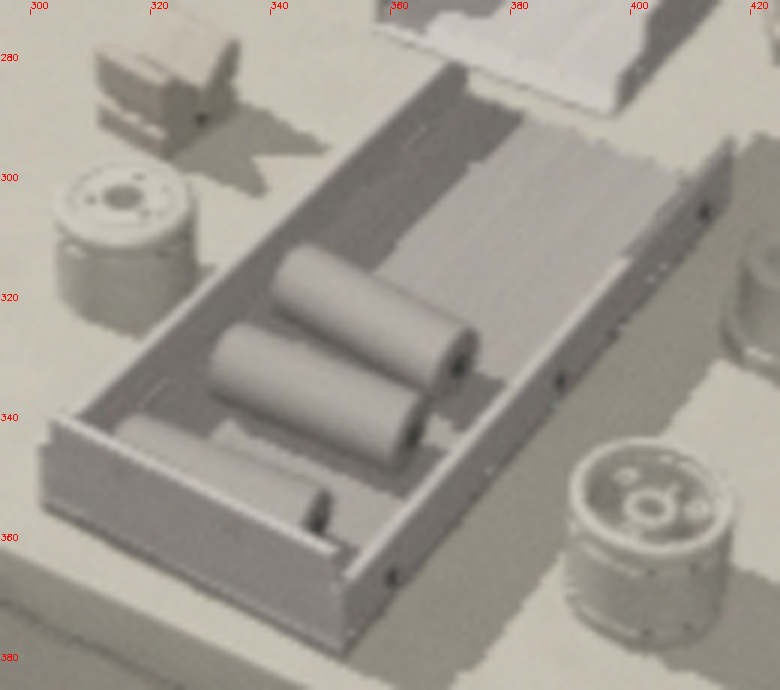

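```bash
python3 - <<'E'
from h import *
C=cam('scene');s=ctrl.camera("scene");np.save('s1.npy',s)
crop(s,300,270,425,340,6,"k3.png")
c=cv2.resize(s[325:385,295:365],None,fx=9,fy=9,interpolation=cv2.INTER_CUBIC)[:,:,::-1];cv2.imwrite('pics/k4.png',c)
c=cv2.resize(s[265:325,355:425],None,fx=9,fy=9,interpolation=cv2.INTER_CUBIC)[:,:,::-1];cv2.imwrite('pics/k5.png',c)
E
```

```text
(no output)
```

View pics/k4.png

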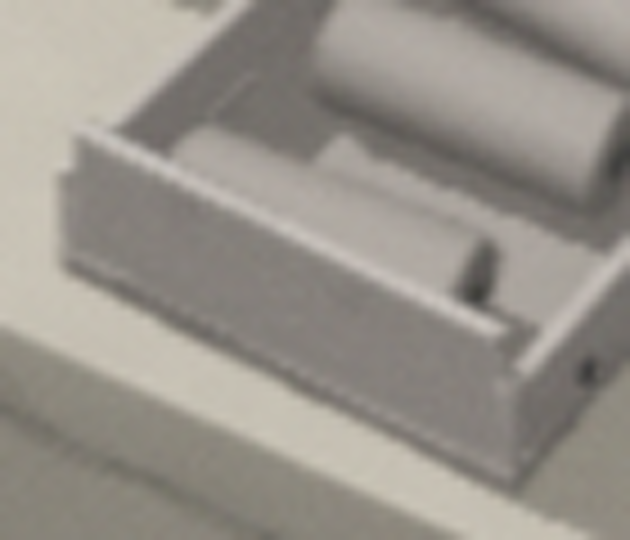

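View pics/k5.png

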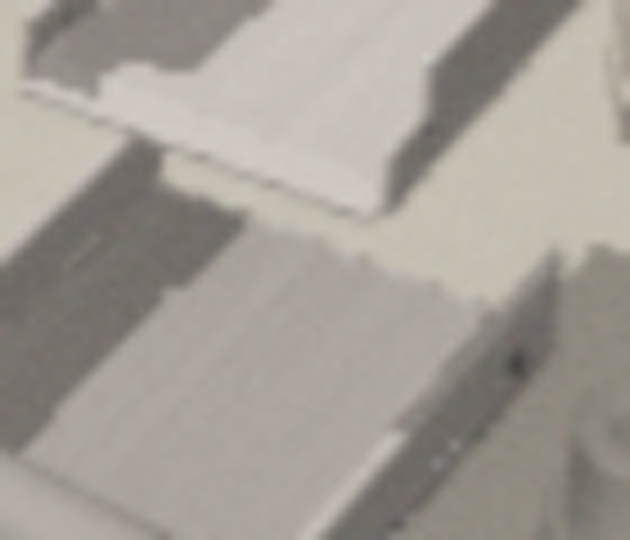

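```bash
python3 - <<'E'
from h import *
C=cam('scene')
f=lambda x,y,z,o:cast(C,((x+.5)/9-.5+o[0],(y+.5)/9-.5+o[1]),z)
A=(295,325);B=(355,265)
def pr(n,a,b):print(n,a.round(4),b.round(4),'mid',((a+b)/2).round(4),'w',np.linalg.norm(a-b).round(4))
pr('end bot',f(65,265,0,A),f(512,485,0,A))
pr('end .028',f(60,178,.028,A),f(518,375,.028,A))
pr('mouth .028',cast(C,(372.9,277.1),.028),f(558,246,.028,B))
pr('lip',f(22,87,.0787,B),f(380,215,.0787,B))
pr('lip2',f(22,87,.0787,B),f(392,208,.0787,B))
E
```

```text
end bot [ 0.3287 -0.1194  0.    ] [ 0.328  -0.2231  0.    ] mid [ 0.3283 -0.1713  0.    ] w 0.1037
end .028 [ 0.3244 -0.1223  0.028 ] [ 0.3286 -0.2233  0.028 ] mid [ 0.3265 -0.1728  0.028 ] w 0.1011
mouth .028 [ 0.573  -0.1305  0.028 ] [ 0.5753 -0.2286  0.028 ] mid [ 0.5742 -0.1796  0.028 ] w 0.0982
lip [ 0.5001 -0.1322  0.0787] [ 0.5003 -0.2174  0.0787] mid [ 0.5002 -0.1748  0.0787] w 0.0852
lip2 [ 0.5001 -0.1322  0.0787] [ 0.5039 -0.2184  0.0787] mid [ 0.502  -0.1753  0.0787] w 0.0863
```

>>> {"op": "play_rows", "data": {"increments": [[[255,1,0.2,0,0.3],[255,1.2,0,0,0],[255,1.2,0,0,0],[255,0.9,0,0,0],[255,0,0,0,0],[255,0,0,0,0],[255,0,0,0,0]]]}}

```text
time_s: 13.82
ee_pos: [0.5597, -0.1804, 0.1067]
eef_rot: [2.799, 1.57, -0.365]
force: [-0.7, -0.1, -2.1]
grip_width: 0.0154
```

```bash
python3 - <<'E'
from h import *
s=ctrl.camera("scene");o=ctrl.get_obs();print(o['ee_pos'],o['force'])
c=cv2.resize(s[225:325,340:430],None,fx=8,fy=6,interpolation=cv2.INTER_CUBIC)[:,:,::-1];cv2.imwrite('pics/l1.png',c)
w=ctrl.camera("wrist");cv2.imwrite('pics/l2.png',w[:,:,::-1])
E
```

```text
[ 0.55977793 -0.18047687  0.10695498] [-0.43916156 -0.09969853 -2.33899057]
```

View pics/l1.png

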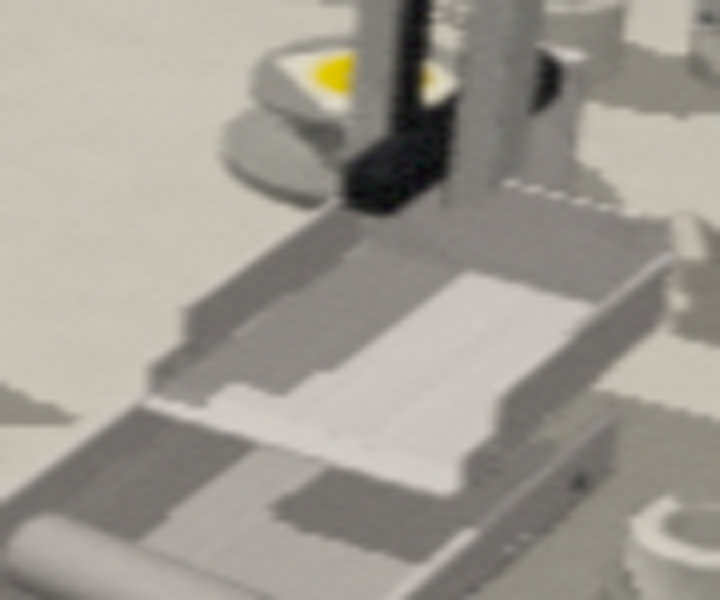

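View pics/l2.png

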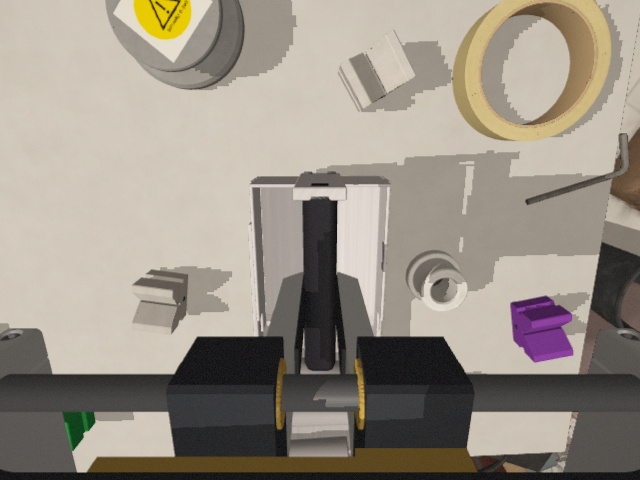

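```bash
python3 - <<'E'
from h import *
C=cam('scene')
f=lambda x,y,z:cast(C,((x+.5)/8-.5+340,(y+.5)/6-.5+225),z)
a=f(146,404,.0375);b=f(455,494,.0375);print(a,b,(a+b)/2)
for p in((110,427),(0,502)):print('L wall bright',f(*p,.028))
for p in((470,535),(400,597)):print('R wall bright',f(*p,.028))
E
```

```text
[ 0.49960189 -0.13566775  0.0375    ] [ 0.49871309 -0.22063217  0.0375    ] [ 0.49915749 -0.17814996  0.0375    ]
L wall bright [ 0.49480093 -0.12839374  0.028     ]
L wall bright [ 0.44622917 -0.12610353  0.028     ]
R wall bright [ 0.49316979 -0.22796545  0.028     ]
R wall bright [ 0.45750365 -0.22748154  0.028     ]
```

>>> {"op": "play_rows", "data": {"increments": [[[255,0.6,0,0,0],[255,0.6,0,0,0],[255,0.6,0,0,0],[255,0.5,0,0,0],[255,0.2,0,0,0],[255,0,0,0,0],[255,0,0,0,0]]]}}

```text
time_s: 14.5
ee_pos: [0.5595, -0.1804, 0.0814]
eef_rot: [-0.094, 1.571, 3.025]
force: [-0.6, 0.8, -1.7]
grip_width: 0.0155
```

>>> {"op": "play_rows", "data": {"increments": [[[255,0.2,0,0,0],[255,0.2,0,0,0],[255,0.1,0,0,0],[255,0,0,0,0],[255,0,0,0,0]]]}}

```text
time_s: 14.92
ee_pos: [0.5595, -0.1804, 0.0764]
eef_rot: [0.033, 1.571, -3.131]
force: [-0.4, -0.5, -2.7]
grip_width: 0.0153
```

>>> {"op": "play_rows", "data": {"increments": [[[255,0.1,0,0,0],[255,0,0,0,0],[255,0,0,0,0]]]}}

```text
time_s: 15.17
ee_pos: [0.5595, -0.1804, 0.0755]
eef_rot: [2.706, 1.571, -0.458]
force: [0.1, -1.0, -2.5]
grip_width: 0.0152
```

>>> {"op": "play_rows", "data": {"increments": [[[255,0.1,0,0,0],[255,0,0,0,0],[255,0,0,0,0]]]}}

```text
time_s: 15.42
ee_pos: [0.5598, -0.1804, 0.0754]
eef_rot: [2.839, 1.57, -0.325]
force: [-1.9, 0.8, 5.8]
grip_width: 0.0151
```

>>> {"op": "play_rows", "data": {"increments": [[[255,-0.05,0,0.4,0],[255,0,0,0.5,0],[255,0,0,0.5,0],[255,0,0,0.5,0],[255,0,0,0.4,0],[255,0,0,0.4,0],[255,0,0,0.4,0],[255,0,0,0.4,0],[255,0,0,0.4,0],[255,0,0,0.4,0],[255,0,0,0.4,0],[255,0,0,0.4,0]]]}}

```text
time_s: 16.42
ee_pos: [0.5086, -0.1794, 0.0754]
eef_rot: [2.852, 1.569, -0.312]
force: [11.3, -0.1, 10.5]
grip_width: 0.0156
```

```bash
cat > v.py <<'E'
from h import *
import sys
s=ctrl.camera("scene");o=ctrl.get_obs();print(o['time_s'],o['ee_pos'].round(4),o['force'].round(1))
c=cv2.resize(s[240:385,295:425],None,fx=5,fy=4,interpolation=cv2.INTER_CUBIC)[:,:,::-1];cv2.imwrite(sys.argv[1],c)
E
python3 v.py pics/m1.png
```

```text
16.4667 [ 0.5079 -0.1793  0.0754] [3.  0.2 7.5]
```

View pics/m1.png

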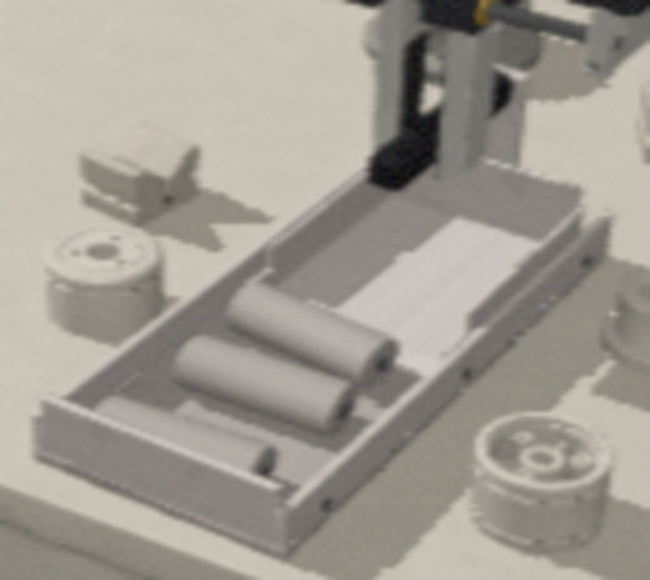

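The scoop is inside the lane with its lip just behind the first roller. Continuing.

>>> {"op": "play_rows", "data": {"increments": [[[255,-0.05,0,0.3,0],[255,0,0,0.3,0],[255,0,0,0.3,0],[255,0,0,0.3,0],[255,0,0,0.3,0],[255,0,0,0.3,0],[255,0,0,0.3,0],[255,0,0,0.3,0],[255,0,0,0.3,0],[255,0,0,0.3,0],[255,0,0,0.3,0],[255,0,0,0.3,0]]]}}

```text
time_s: 17.47
ee_pos: [0.4721, -0.1784, 0.0754]
eef_rot: [-0.489, 1.571, 2.63]
force: [5.1, 0.9, 8.8]
grip_width: 0.0156
```

```bash
python3 v.py pics/m2.png
```

```text
17.5167 [ 0.4717 -0.1784  0.0754] [-0.6 -0.2  5.5]
```

View pics/m2.png

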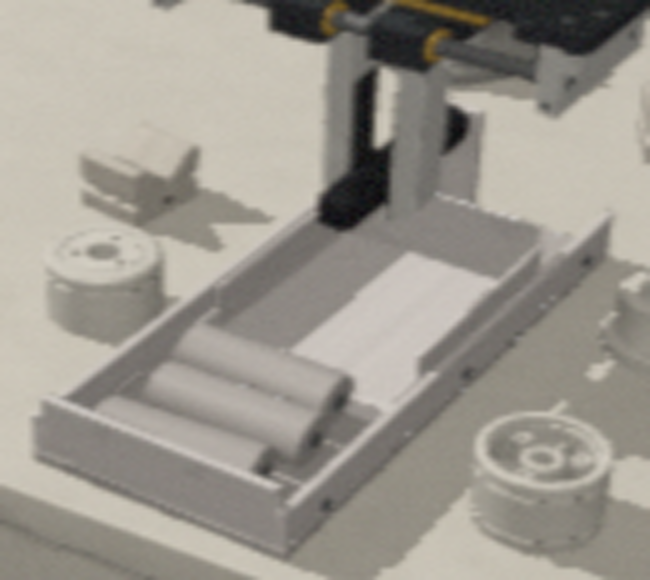

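>>> {"op": "play_rows", "data": {"increments": [[[255,0,0,0.25,0],[255,0,0,0.25,0],[255,0,0,0.25,0],[255,0,0,0.25,0],[255,0,0,0.25,0],[255,0,0,0.25,0],[255,0,0,0.25,0],[255,0,0,0.25,0],[255,0,0,0.25,0],[255,0,0,0.25,0],[255,0,0,0.25,0],[255,0,0,0.25,0]]]}}

```text
time_s: 18.52
ee_pos: [0.4422, -0.1777, 0.0754]
eef_rot: [-0.237, 1.571, 2.882]
force: [5.8, 0.7, 5.0]
grip_width: 0.0159
```

```bash
python3 v.py pics/m3.png
```

```text
18.5667 [ 0.4418 -0.1777  0.0754] [ 0.2 -0.7  2.2]
```

View pics/m3.png

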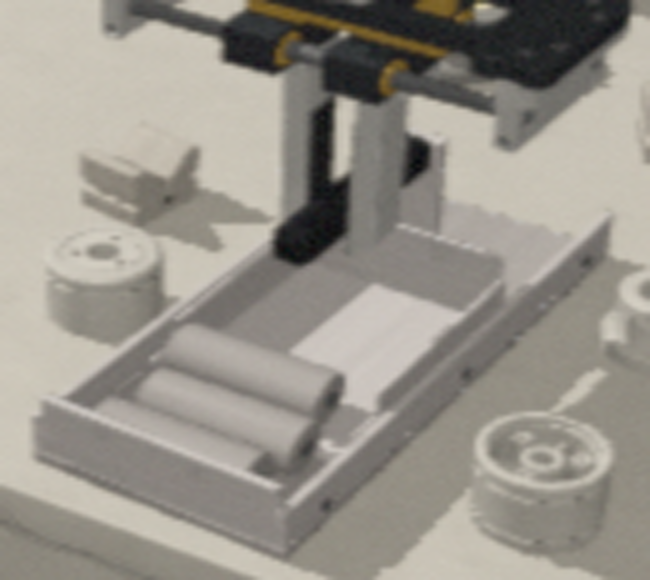

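>>> {"op": "play_rows", "data": {"increments": [[[255,0,0,0.25,0],[255,0,0,0.25,0],[255,0,0,0.25,0],[255,0,0,0.25,0],[255,0,0,0.25,0],[255,0,0,0.25,0],[255,0,0,0.25,0],[255,0,0,0.25,0],[255,0,0,0.25,0],[255,0,0,0.25,0],[255,0,0,0.25,0],[255,0,0,0.25,0]]]}}

```text
time_s: 19.57
ee_pos: [0.4122, -0.177, 0.0754]
eef_rot: [-0.341, 1.571, 2.778]
force: [3.7, 0.0, 1.1]
grip_width: 0.0157
```

```bash
python3 v.py pics/m4.png
```

```text
19.6167 [ 0.412  -0.177   0.0755] [-0.2  0.2 -2.2]
```

View pics/m4.png

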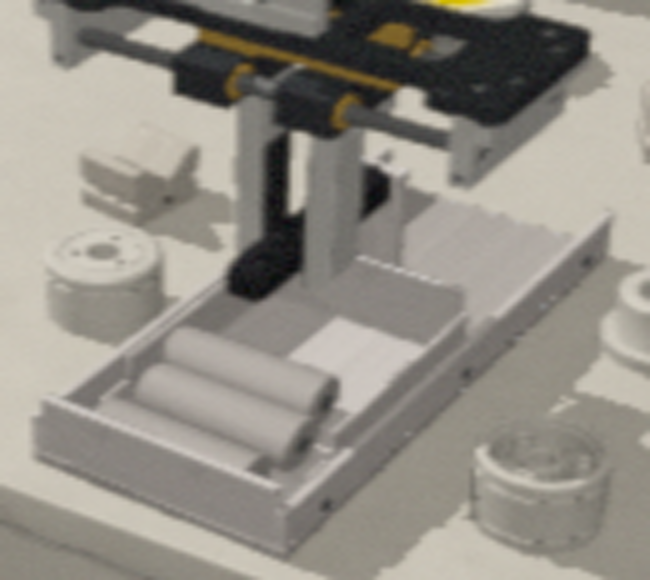

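>>> {"op": "play_rows", "data": {"increments": [[[255,0.05,0,0.15,0],[255,0,0,0.15,0],[255,0,0,0.15,0],[255,0,0,0.15,0],[255,0,0,0.15,0],[255,0,0,0.15,0],[255,0,0,0.15,0],[255,0,0,0.15,0],[255,0,0,0.15,0],[255,0,0,0.1,0],[255,0,0,0,0],[255,0,0,0,0]]]}}

```text
time_s: 20.62
ee_pos: [0.3986, -0.177, 0.0754]
eef_rot: [2.702, 1.569, -0.463]
force: [5.4, -1.1, 5.7]
grip_width: 0.0157
```

```bash
python3 v.py pics/m5.png
```

```text
20.6667 [ 0.3986 -0.177   0.0754] [ 4.5 -0.3  5.3]
```

View pics/m5.png

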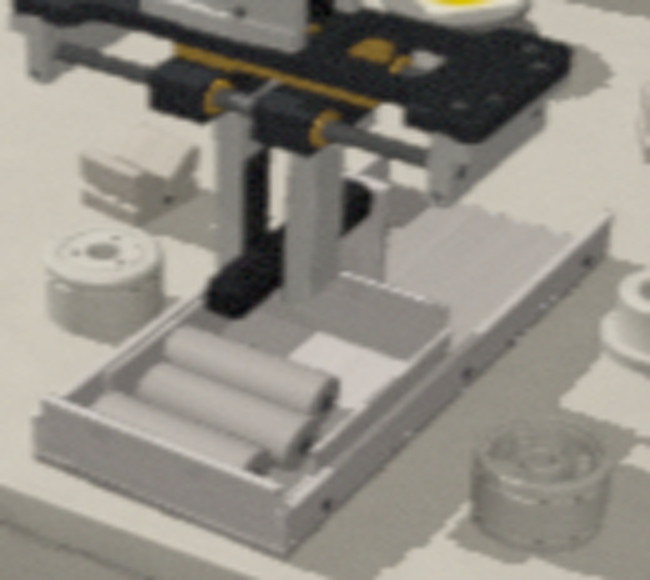

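>>> {"op": "play_rows", "data": {"increments": [[[255,0,0,0.1,0],[255,0,0,0.1,0],[255,0,0,0.1,0],[255,0,0,0.1,0],[255,0,0,0.1,0],[255,0,0,0,0],[255,0,0,0,0]]]}}

```text
time_s: 21.25
ee_pos: [0.3935, -0.1768, 0.0754]
eef_rot: [2.709, 1.569, -0.456]
force: [4.6, -0.4, 5.9]
grip_width: 0.0155
```

```bash
python3 v.py pics/m6.png
```

```text
21.3 [ 0.3935 -0.1768  0.0754] [ 4.7 -0.8  5.8]
```

View pics/m6.png

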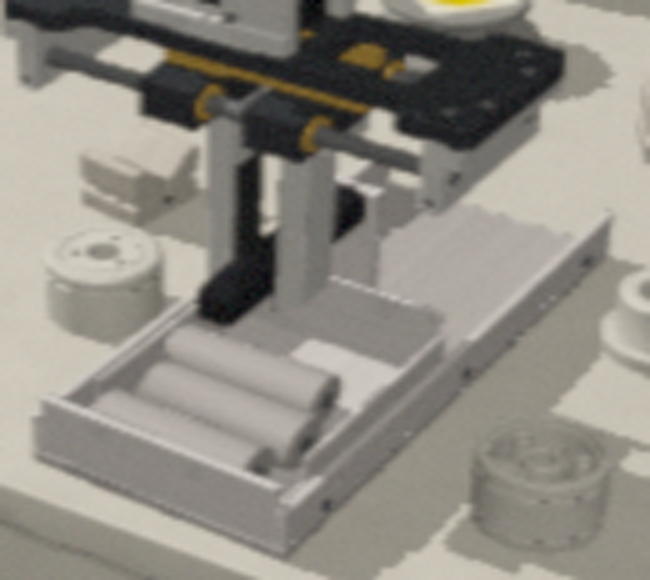

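>>> {"op": "play_rows", "data": {"increments": [[[255,0,0,0.1,0],[255,0,0,0.1,0],[255,0,0,0.1,0],[255,0,0,0,0],[255,0,0,0,0]]]}}

```text
time_s: 21.72
ee_pos: [0.3919, -0.177, 0.076]
eef_rot: [2.864, 1.566, -0.301]
force: [11.1, 1.2, 7.7]
grip_width: 0.0152
```

```bash
python3 v.py pics/m7.png; python3 - <<'E'
from h import *
w=ctrl.camera("wrist");cv2.imwrite('pics/m7w.png',w[:,:,::-1])
E
```

```text
21.7667 [ 0.3919 -0.177   0.076 ] [11.4  1.   7.7]
```

View pics/m7.png

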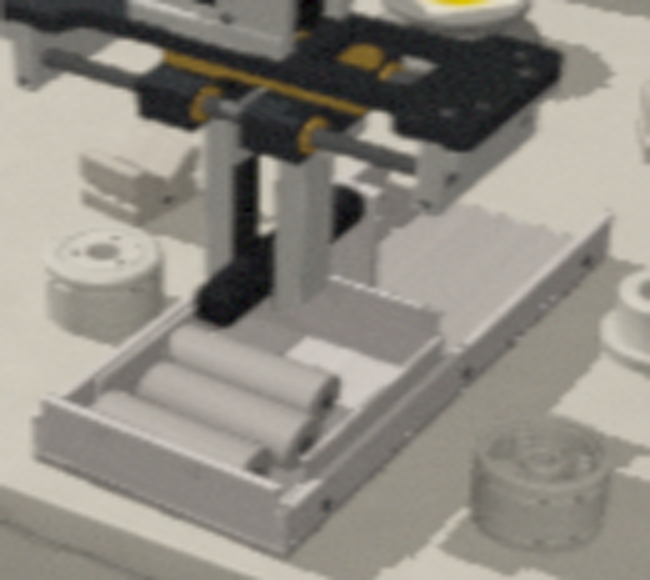

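View pics/m7w.png

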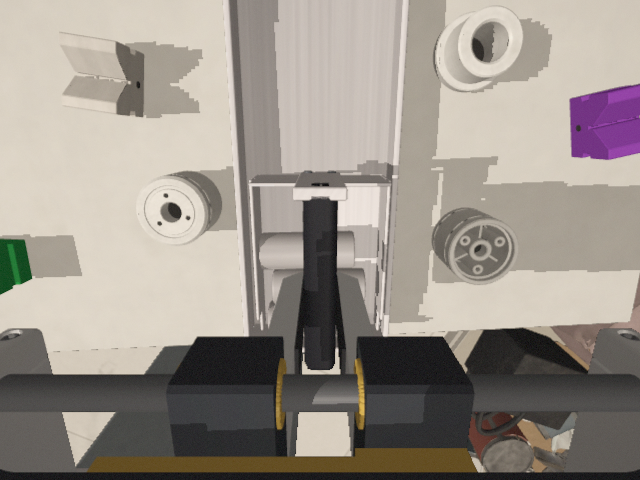

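>>> {"op": "play_rows", "data": {"increments": [[[255,0,0,-0.05,0],[255,0,0,-0.05,0],[255,0,0,0,0],[255,0,0,0,0],[255,0,0,0,0],[255,0,0,0,0]]]}}

```text
time_s: 22.32
ee_pos: [0.3923, -0.1769, 0.0757]
eef_rot: [2.825, 1.567, -0.339]
force: [8.6, -0.8, 5.9]
grip_width: 0.0156
```

```bash
python3 - <<'E'
from h import *
s=ctrl.camera("scene");c=cv2.resize(s[305:385,295:385],None,fx=8,fy=7,interpolation=cv2.INTER_CUBIC)[:,:,::-1];cv2.imwrite('pics/n1.png',c)
o=ctrl.get_obs();print(o['ee_pos'],o['force'])
w=ctrl.camera("wrist");cv2.imwrite('pics/n1w.png',cv2.resize(w[160:340,220:420],None,fx=4,fy=3.2,interpolation=2)[:,:,::-1])
E
```

```text
[ 0.39233067 -0.17696703  0.07572614] [9.8243247  0.09578094 6.32295232]
```

View pics/n1.png

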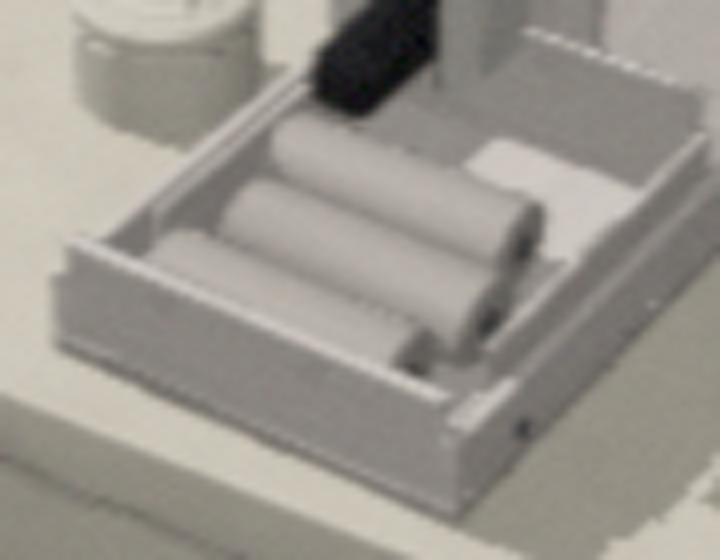

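View pics/n1w.png

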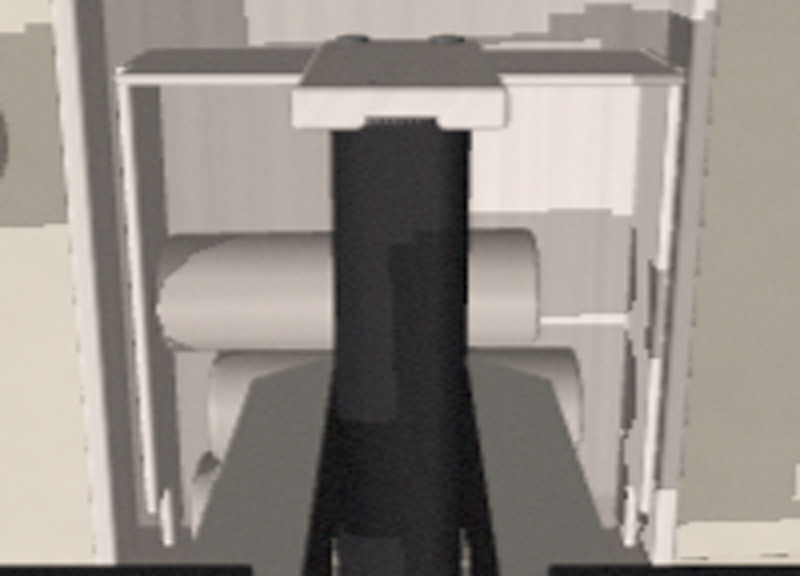

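The rollers are separating and rolling backward into the scoop. I'll wait briefly.

>>> {"op": "play_rows", "data": {"increments": [[[255,0,0,0,0],[255,0,0,0,0],[255,0,0,0,0],[255,0,0,0,0],[255,0,0,0,0],[255,0,0,0,0],[255,0,0,0,0],[255,0,0,0,0],[255,0,0,0,0]]]}}

```text
time_s: 23.17
ee_pos: [0.3924, -0.177, 0.0757]
eef_rot: [2.816, 1.567, -0.348]
force: [8.4, -0.4, 6.8]
grip_width: 0.0156
```

```bash
cat > v2.py <<'E'
from h import *
import sys
s=ctrl.camera("scene");c=cv2.resize(s[305:385,295:385],None,fx=8,fy=7,interpolation=cv2.INTER_CUBIC)[:,:,::-1];cv2.imwrite(sys.argv[1],c)
o=ctrl.get_obs();print(o['time_s'],o['ee_pos'],o['force'])
E
python3 v2.py pics/n2.png
```

```text
23.2167 [ 0.39232864 -0.1769565   0.07572823] [8.75898209 0.62004191 6.14993864]
```

View pics/n2.png

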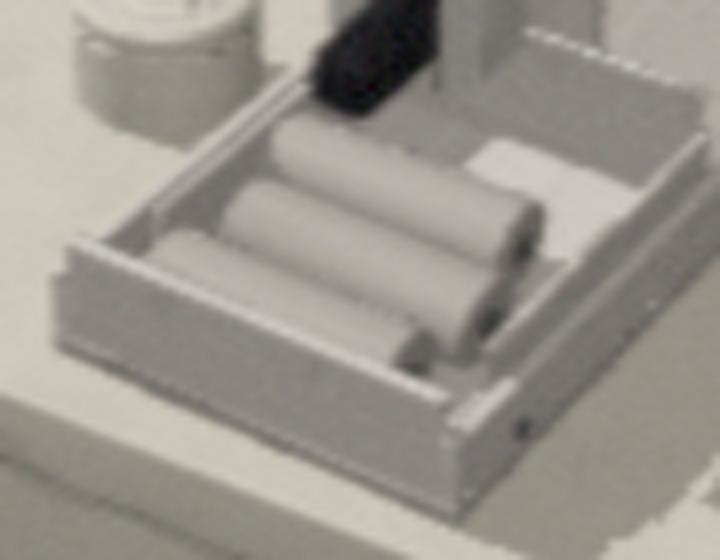

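```bash
python3 - <<'E'
from h import *
C=cam('scene')
f=lambda x,y,z:cast(C,((x+.5)/8-.5+295,(y+.5)/7-.5+305),z)
for n,a,b in(('r1',(285,140),(525,232)),('r2',(240,210),(485,318)),('r3',None,(410,350))):
    for p in (a,b):
        if p:print(n,f(*p,.023).round(4))
print('wall inner top', f(85,250,.04), f(440,398,.04))
print('lane outer',f(60,342,0),f(455,515,0))
E
```

```text
r1 [ 0.4012 -0.1335  0.023 ]
r1 [ 0.4008 -0.1978  0.023 ]
r2 [ 0.3726 -0.1397  0.023 ]
r2 [ 0.3689 -0.2059  0.023 ]
r3 [ 0.3504 -0.198   0.023 ]
wall inner top [ 0.32608014 -0.12998219  0.04      ] [ 0.3251302 -0.2201446  0.04     ]
lane outer [ 0.33012049 -0.11898891  0.        ] [ 0.3285289  -0.22275682  0.        ]
```

>>> {"op": "play_rows", "data": {"increments": [[[255,0,0,-0.1,0],[255,0.05,0,-0.05,0],[255,0.05,0,0,0],[255,0.05,0,0,0],[255,0,0,0,0],[255,0,0,0,0],[255,0,0,0,0],[255,0,0,0,0]]]}}

```text
time_s: 23.88
ee_pos: [0.3931, -0.177, 0.0753]
eef_rot: [2.551, 1.569, -0.613]
force: [-5.9, 4.5, 30.2]
grip_width: 0.0152
```

```bash
python3 v2.py pics/n3.png
```

```text
23.9333 [ 0.39311848 -0.17701525  0.07527346] [-6.83439715  2.99441201 31.68218086]
```

View pics/n3.png

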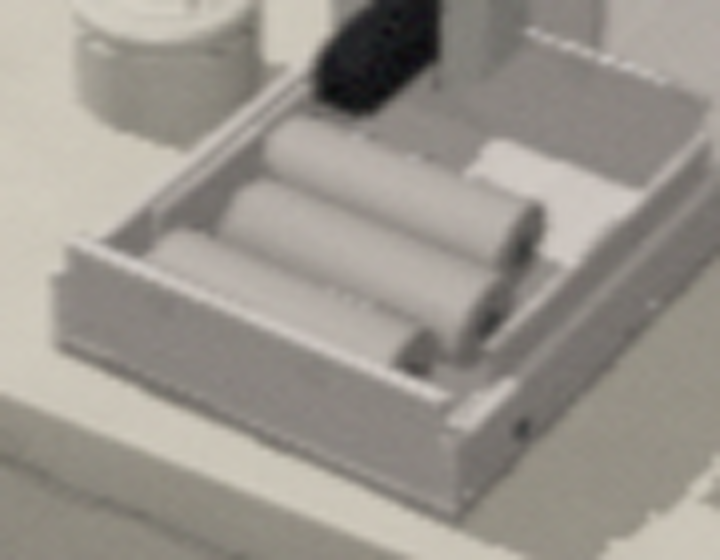

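>>> {"op": "play_rows", "data": {"increments": [[[255,-0.1,0,0,0],[255,0,0,-0.05,0],[255,0,0,-0.1,0],[255,0,0,-0.1,0],[255,0,0,-0.1,0],[255,0,0,-0.1,0],[255,0,0,-0.1,0],[255,0,0,-0.1,0],[255,0,0,-0.1,0],[255,0,0,-0.1,0],[255,0,0,-0.1,0],[255,0,0,-0.05,0]]]}}

```text
time_s: 24.93
ee_pos: [0.4013, -0.177, 0.0753]
eef_rot: [0.074, 1.568, -3.09]
force: [-17.7, 1.0, 27.3]
grip_width: 0.0155
```

```bash
python3 v2.py pics/n4.png
```

```text
24.9833 [ 0.40135825 -0.17702283  0.07529967] [-15.40422006   0.67718622  27.13687548]
```

View pics/n4.png

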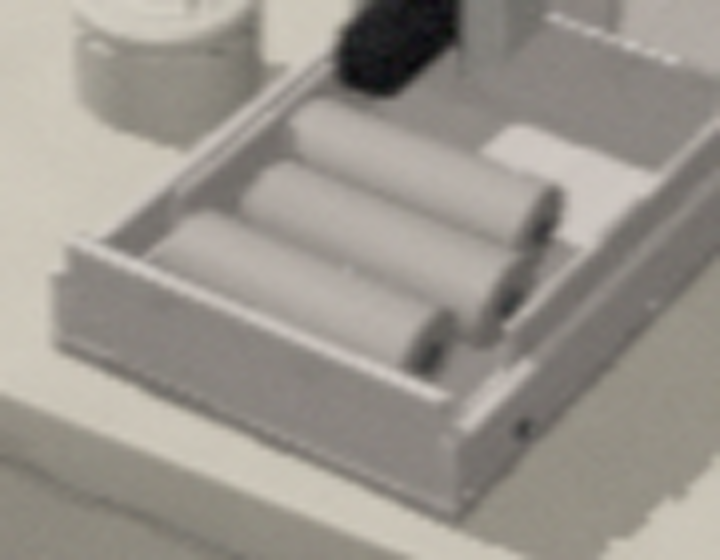

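>>> {"op": "play_rows", "data": {"increments": [[[255,-0.1,0,-0.05,0],[255,-0.05,0,-0.1,0],[255,0,0,-0.15,0],[255,0,0,-0.15,0],[255,0,0,-0.2,0],[255,0,0,-0.2,0],[255,0,0,-0.2,0],[255,0,0,-0.2,0],[255,0,0,-0.2,0],[255,0,0,-0.15,0],[255,0,0,-0.1,0],[255,0,0,-0.05,0]]]}}

```text
time_s: 25.98
ee_pos: [0.4201, -0.1772, 0.0759]
eef_rot: [-0.126, 1.571, 2.993]
force: [-0.1, 0.0, -4.7]
grip_width: 0.0154
```

>>> {"op": "play_rows", "data": {"increments": [[[255,0,0,0.8,0],[255,0,0,0.8,0],[255,0,0,0.4,0],[255,0,0,0,0],[255,0,0,0,0]]]}}

```text
time_s: 26.4
ee_pos: [0.3998, -0.1769, 0.0762]
eef_rot: [2.703, 1.57, -0.462]
force: [-0.4, -0.7, -4.7]
grip_width: 0.0153
```

```bash
python3 v2.py pics/n5.png
```

```text
26.45 [ 0.40004877 -0.17688418  0.07614853] [ 0.1222194   0.62138834 -4.9470501 ]
```

View pics/n5.png

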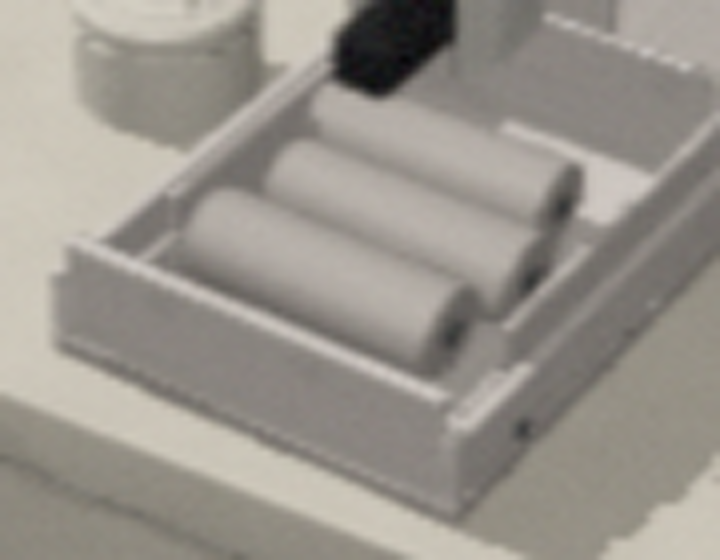

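The rollers moved rearward in the scoop, and the wrist carries about 5 N, which matches the scoop with all three rollers. One more jog.

>>> {"op": "play_rows", "data": {"increments": [[[255,0,0,-0.05,0],[255,0,0,-0.1,0],[255,0,0,-0.15,0],[255,0,0,-0.2,0],[255,0,0,-0.25,0],[255,0,0,-0.25,0],[255,0,0,-0.25,0],[255,0,0,-0.25,0],[255,0,0,-0.2,0],[255,0,0,-0.15,0],[255,0,0,-0.1,0],[255,0,0,-0.05,0]]]}}

```text
time_s: 27.45
ee_pos: [0.4201, -0.1772, 0.0759]
eef_rot: [0.166, 1.571, -2.998]
force: [-0.0, 1.1, -5.6]
grip_width: 0.0156
```

>>> {"op": "play_rows", "data": {"increments": [[[255,0,0,0.8,0],[255,0,0,0.8,0],[255,0,0,0.4,0],[255,0,0,0,0],[255,0,0,0,0],[255,0,0,0,0]]]}}

```text
time_s: 27.95
ee_pos: [0.4001, -0.1769, 0.0761]
eef_rot: [2.688, 1.57, -0.477]
force: [-1.0, 1.0, -5.3]
grip_width: 0.0155
```

```bash
python3 v2.py pics/n6.png
```

```text
28.0 [ 0.40016467 -0.17682344  0.07605523] [ 0.04118149 -0.65550296 -5.29603202]
```

View pics/n6.png

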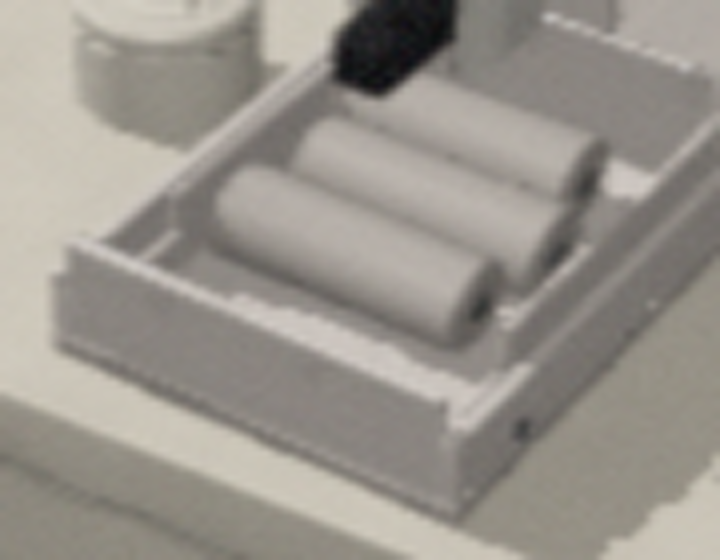

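All three sit well inside, near the middle and rear. Lifting.

>>> {"op": "play_rows", "data": {"increments": [[[255,-0.3,0,0,0],[255,-0.6,0,0,0],[255,-0.9,0,0,0],[255,-1.2,0,0,0],[255,-1.3,0,0,0],[255,-1.3,0,0,0],[255,-1.3,0,0,0],[255,-1.2,0,0,0],[255,-0.9,0,0,0],[255,-0.5,0,0,0],[255,-0.2,0,0,0],[255,0,0,0,0]]]}}

```text
time_s: 29.0
ee_pos: [0.4001, -0.1768, 0.1732]
eef_rot: [2.611, 1.57, -0.553]
force: [-0.7, -0.9, -5.8]
grip_width: 0.0154
```

```bash
python3 - <<'E'
from h import *
s=ctrl.camera("scene");crop(s,270,190,430,330,5,"o1.png")
C=cam('scene')
# container refined corners (top outer)
g=cv2.cvtColor(s,cv2.COLOR_RGB2GRAY)
cv2.imwrite('pics/o2.png',cv2.resize(s[215:310,130:250],None,fx=6,fy=6,interpolation=2)[:,:,::-1])
plan([.42,.237,.16],-81,24,255)
E
```

```text
yaw -91.3 dyaw 10.3 j [-29.   5. 107.  -0.  69.  63.] F [ 0.6  0.  -4.7]
[[255,0.05,-1.73,-0.04,-0.43],[255,0.05,-1.72,-0.06,-0.43],[255,0.05,-1.72,-0.07,-0.43],[255,0.05,-1.72,-0.08,-0.43],[255,0.05,-1.72,-0.1,-0.43],[255,0.05,-1.72,-0.11,-0.43],[255,0.05,-1.72,-0.12,-0.43],[255,0.05,-1.72,-0.13,-0.43],[255,0.05,-1.72,-0.15,-0.43],[255,0.05,-1.72,-0.16,-0.43],[255,0.05,-1.72,-0.17,-0.43],[255,0.05,-1.72,-0.19,-0.43],[255,0.05,-1.71,-0.2,-0.43],[255,0.05,-1.71,-0.21,-0.43],[255,0.05,-1.71,-0.22,-0.43],[255,0.05,-1.71,-0.24,-0.43],[255,0.05,-1.71,-0.25,-0.43],[255,0.05,-1.71,-0.26,-0.43],[255,0.05,-1.7,-0.28,-0.43],[255,0.05,-1.7,-0.29,-0.43],[255,0.05,-1.7,-0.3,-0.43],[255,0.05,-1.7,-0.31,-0.43],[255,0.05,-1.69,-0.33,-0.43],[255,0.05,-1.69,-0.34,-0.43]] max shift 1.73
```

View pics/o1.png

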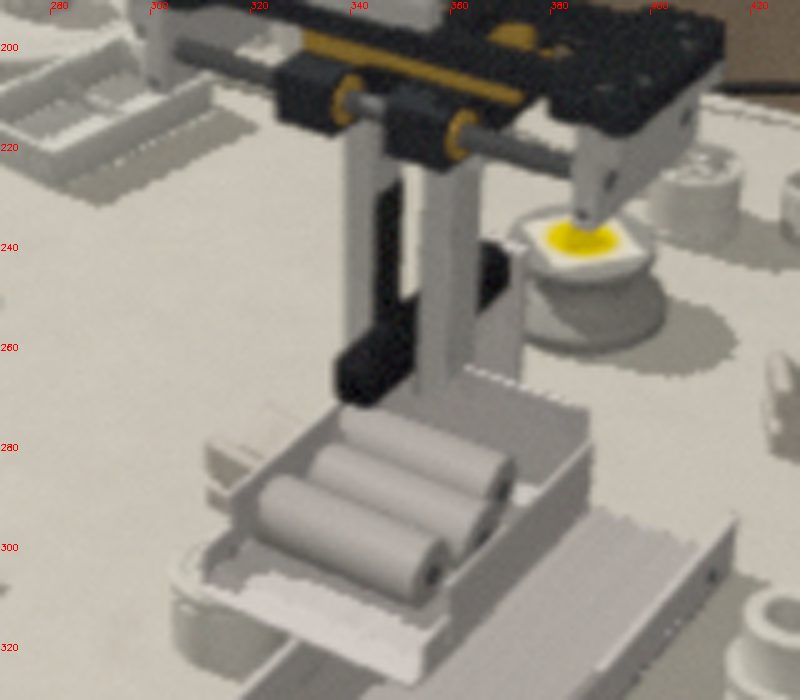

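View pics/o2.png

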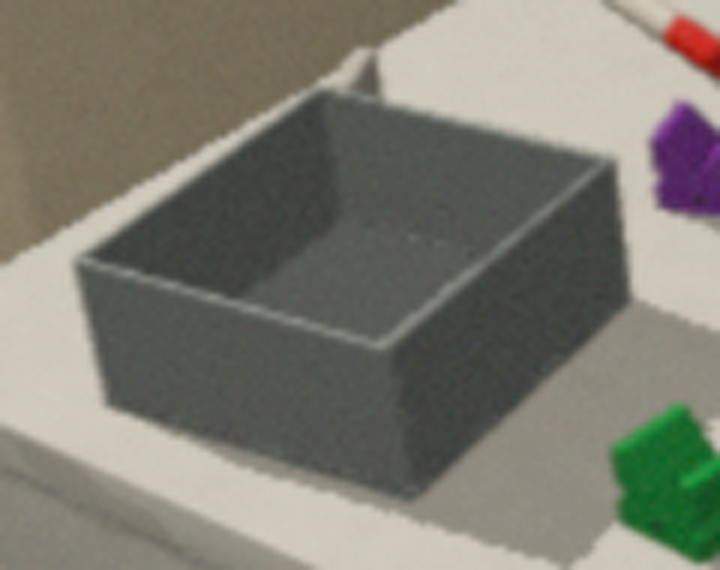

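```bash
python3 - <<'E'
from h import *
C=cam('scene')
f=lambda x,y,z:cast(C,((x+.5)/6-.5+130,(y+.5)/6-.5+215),z)
P=np.array([f(*q,.065) for q in((77,262),(322,92),(613,160),(385,348))]);print(P.round(4),P.mean(0).round(4))
for i in range(4):
    d=P[(i+1)%4]-P[i];print(np.linalg.norm(d).round(4),np.degrees(np.arctan2(d[1],d[0])).round(1))
print(f(107,405,0),f(412,497,0),f(630,300,0))
E
```

```text
[[0.32   0.2905 0.065 ]
 [0.4529 0.3096 0.065 ]
 [0.4764 0.1776 0.065 ]
 [0.3422 0.1579 0.065 ]] [0.3979 0.2339 0.065 ]
0.1343 8.2
0.134 -79.9
0.1357 -171.6
0.1345 99.5
[0.32139719 0.29476663 0.        ] [0.34397812 0.15942096 0.        ] [0.47858388 0.1797153  0.        ]
```

```bash
python3 - <<'E'
from h import *
plan([.4276,.2387,.158],-81,24,255)
E
```

```text
yaw -91.3 dyaw 10.3 j [-29.   5. 107.  -0.  69.  63.] F [ 0.6  0.  -4.7]
[[255,0.06,-1.73,-0.08,-0.43],[255,0.06,-1.73,-0.09,-0.43],[255,0.06,-1.73,-0.1,-0.43],[255,0.06,-1.73,-0.12,-0.43],[255,0.06,-1.73,-0.13,-0.43],[255,0.06,-1.73,-0.14,-0.43],[255,0.06,-1.73,-0.15,-0.43],[255,0.06,-1.73,-0.17,-0.43],[255,0.06,-1.73,-0.18,-0.43],[255,0.06,-1.72,-0.19,-0.43],[255,0.06,-1.72,-0.21,-0.43],[255,0.06,-1.72,-0.22,-0.43],[255,0.06,-1.72,-0.23,-0.43],[255,0.06,-1.72,-0.24,-0.43],[255,0.06,-1.72,-0.26,-0.43],[255,0.06,-1.71,-0.27,-0.43],[255,0.06,-1.71,-0.28,-0.43],[255,0.06,-1.71,-0.3,-0.43],[255,0.06,-1.71,-0.31,-0.43],[255,0.06,-1.7,-0.32,-0.43],[255,0.06,-1.7,-0.33,-0.43],[255,0.06,-1.7,-0.35,-0.43],[255,0.06,-1.7,-0.36,-0.43],[255,0.06,-1.69,-0.37,-0.43]] max shift 1.74
```

>>> {"op": "play_rows", "data": {"increments": [[[255,0,-0.4,0,0],[255,0,-0.9,-0.05,-0.2],[255,0,-1.4,-0.1,-0.4],[255,0,-1.8,-0.1,-0.5],[255,0,-2,-0.15,-0.5],[255,0,-2,-0.15,-0.5],[255,0,-2,-0.2,-0.5],[255,0,-2,-0.2,-0.5],[255,0,-2,-0.2,-0.5],[255,0,-2,-0.2,-0.5],[255,0,-2,-0.25,-0.5],[255,0,-2,-0.25,-0.5]]]}}

```text
time_s: 30.05
ee_pos: [0.4145, 0.0302, 0.1726]
eef_rot: [-0.337, 1.57, 2.872]
force: [0.6, 0.5, -6.0]
grip_width: 0.0154
```

>>> {"op": "play_rows", "data": {"increments": [[[255,0,-2,-0.25,-0.5],[255,0,-2,-0.3,-0.5],[255,0,-2,-0.3,-0.5],[255,0,-2,-0.3,-0.5],[255,0,-2,-0.3,-0.5],[255,0,-2,-0.35,-0.5],[255,0,-2,-0.35,-0.5],[255,0,-2,-0.35,-0.5],[255,0,-1.7,-0.3,-0.5],[255,0,-1.3,-0.3,-0.5],[255,0,-0.9,-0.2,-0.4],[255,0,-0.4,-0.1,-0.3]]]}}

```text
time_s: 31.05
ee_pos: [0.4265, 0.2354, 0.1726]
eef_rot: [0.066, 1.57, -2.908]
force: [-0.6, -0.3, -5.9]
grip_width: 0.0157
```

```bash
cat > v3.py <<'E'
from h import *
import sys
s=ctrl.camera("scene");c=cv2.resize(s[180:310,110:270],None,fx=5,fy=4.6,interpolation=cv2.INTER_CUBIC)[:,:,::-1];cv2.imwrite('pics/'+sys.argv[1]+'.png',c)
s=ctrl.camera("side");cv2.imwrite('pics/'+sys.argv[1]+'s.png',cv2.resize(s[170:400,200:480],None,fx=2.8,fy=2.6,interpolation=2)[:,:,::-1])
o=ctrl.get_obs();print(o['time_s'],o['ee_pos'],o['force'])
E
python3 v3.py p1; python3 -c "
from h import *
plan([.4276,.2387,.158],-81,6,255)"
```

```text
31.15 [0.42675941 0.23447424 0.17266049] [ 0.54936029  0.60438357 -5.43209047]
yaw -80.45 dyaw -0.55 j [ 24.  11.  99.  -0.  70. 105.] F [ 0.5  0.6 -5.4]
[[255,0.24,-0.07,-0.03,0.09],[255,0.24,-0.07,-0.03,0.09],[255,0.24,-0.07,-0.03,0.09],[255,0.24,-0.07,-0.03,0.09],[255,0.24,-0.07,-0.03,0.09],[255,0.24,-0.07,-0.02,0.09]] max shift 0.25
```

View pics/p1.png

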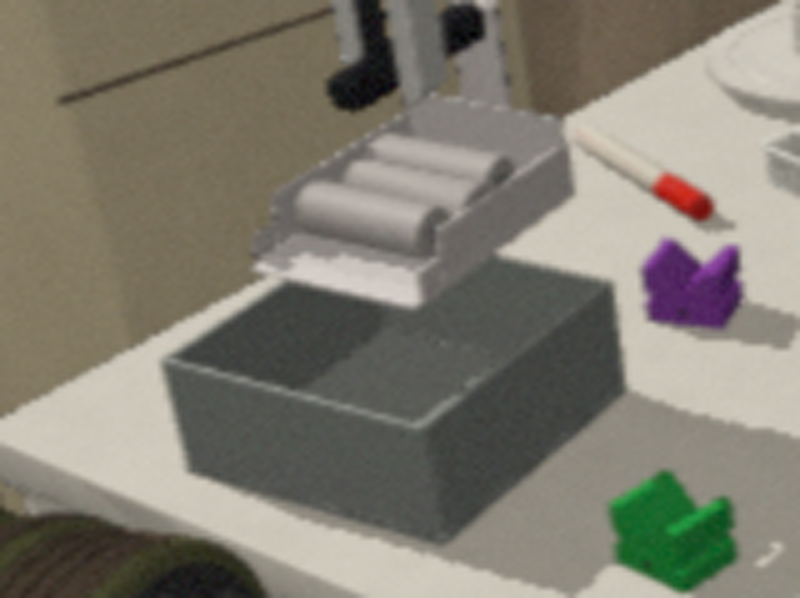

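View pics/p1s.png

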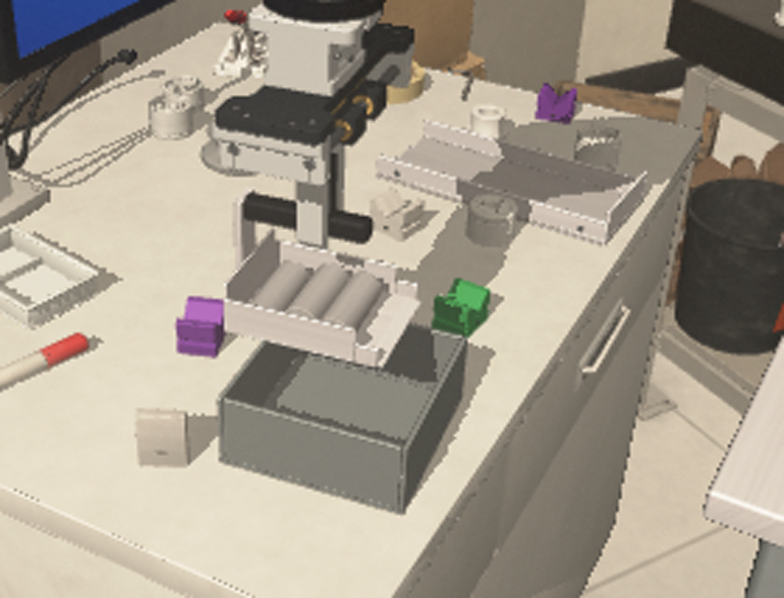

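>>> {"op": "play_rows", "data": {"increments": [[[255,0.3,-0.1,-0.05,0.2],[255,0.5,-0.1,-0.05,0.2],[255,0.6,-0.1,0,0.2],[255,0.6,-0.1,0,0],[255,0.6,0,0,0],[255,0.4,0,0,0],[255,0.2,0,0,0],[255,0,0,0,0],[255,0,0,0,0]]]}}

```text
time_s: 31.9
ee_pos: [0.4275, 0.2382, 0.141]
eef_rot: [2.956, 1.571, -0.03]
force: [-0.4, -0.8, -5.3]
grip_width: 0.0152
```

```bash
python3 v3.py p2
```

```text
32.0 [0.42756144 0.23830221 0.14121045] [-0.41885858  0.95981022 -5.43130361]
```

View pics/p2.png

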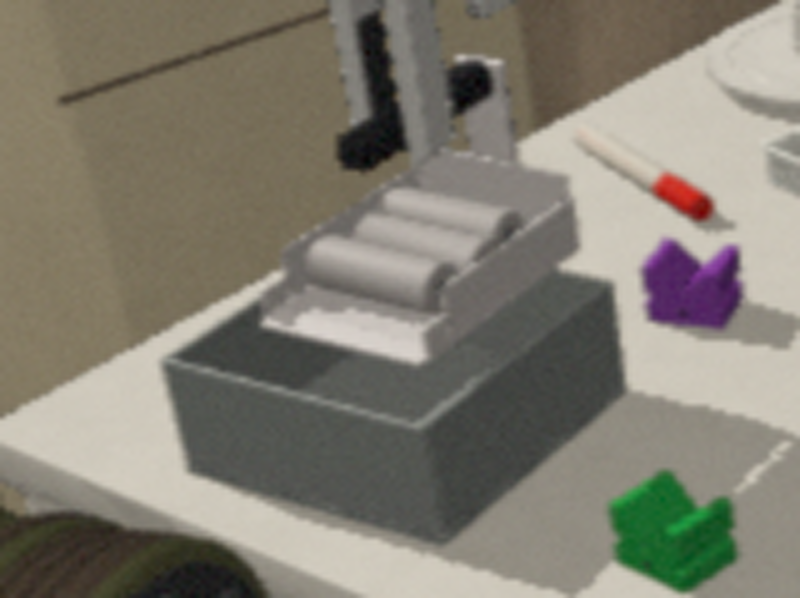

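View pics/p2s.png

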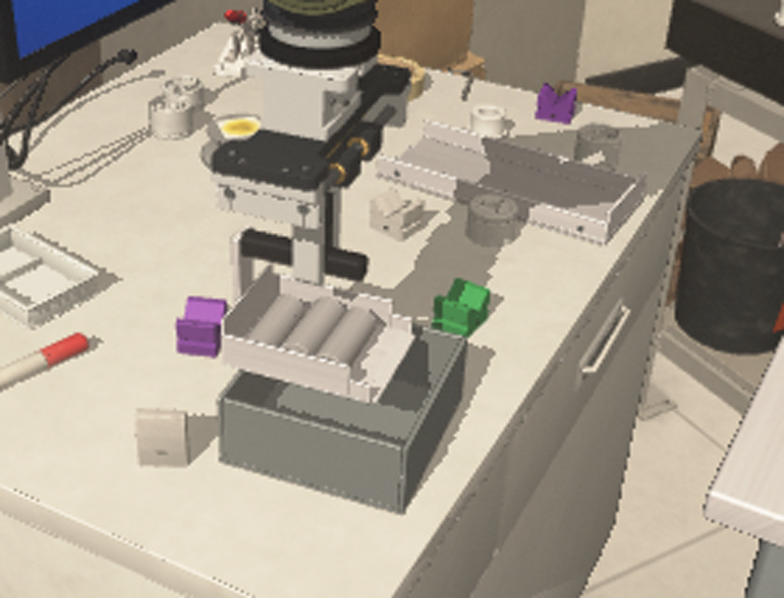

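>>> {"op": "play_rows", "data": {"increments": [[[255,0.15,0,0,0],[255,0.15,0,0,0],[255,0.15,0,0,0],[255,0.1,0,0,0],[255,0.1,0,0,0],[255,0.1,0,0,0],[255,0.1,0,0,0],[255,0.1,0,0,0]]], "newtons": 30}}

```text
time_s: 32.67
ee_pos: [0.4275, 0.2384, 0.134]
eef_rot: [-2.833, 1.57, 0.464]
force: [-16.5, -7.8, 33.9]
grip_width: 0.0157
```

```bash
python3 v3.py p3
```

```text
32.7667 [0.42759214 0.23838606 0.13404624] [-15.6569358   -6.65743159  27.17934513]
```

View pics/p3s.png

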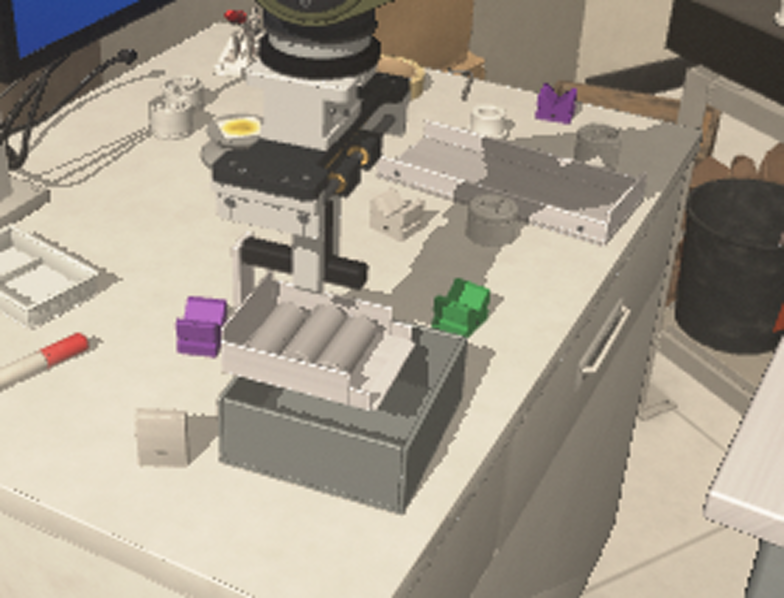

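>>> {"op": "play_rows", "data": {"increments": [[[255,0,0,0,0],[255,0,0,0,0],[255,0,0,0,0]]], "newtons": 14}}

```text
time_s: 33.02
ee_pos: [0.4277, 0.2384, 0.1332]
eef_rot: [-2.887, 1.569, 0.41]
force: [-9.4, -4.4, 16.8]
grip_width: 0.0158
```

>>> {"op": "play_rows", "data": {"increments": [[[255,0.1,0,0,0],[255,0.1,0,0,0],[255,0,0,0,0]]]}}

```text
time_s: 33.27
ee_pos: [0.4277, 0.2384, 0.1309]
eef_rot: [-2.859, 1.569, 0.438]
force: [-7.6, -3.0, 12.4]
grip_width: 0.0163
```

```bash
python3 v3.py p4
```

```text
33.3667 [0.42768584 0.23840162 0.1309249 ] [-7.05695228 -2.97169122 13.91336738]
```

View pics/p4s.png

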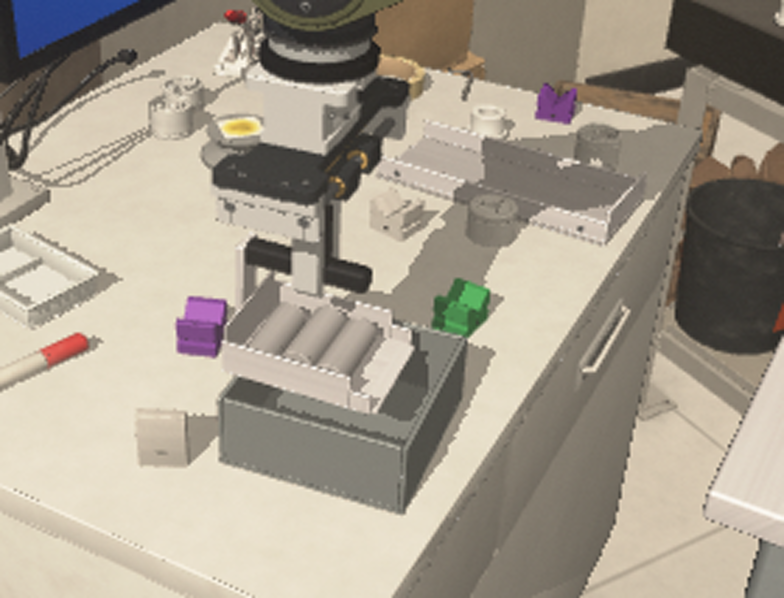

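The scoop is pivoting in the grip, nose down. Continuing slowly.

>>> {"op": "play_rows", "data": {"increments": [[[255,0.1,0,0,0],[255,0.1,0,0,0],[255,0.1,0,0,0],[255,0,0,0,0]]]}}

```text
time_s: 33.7
ee_pos: [0.4276, 0.2384, 0.1279]
eef_rot: [-2.853, 1.569, 0.444]
force: [-6.8, -2.7, 12.3]
grip_width: 0.0156
```

```bash
python3 v3.py p5
```

```text
33.8 [0.42764999 0.23841251 0.12789035] [-7.33185039 -2.7063799  13.53874972]
```

View pics/p5s.png

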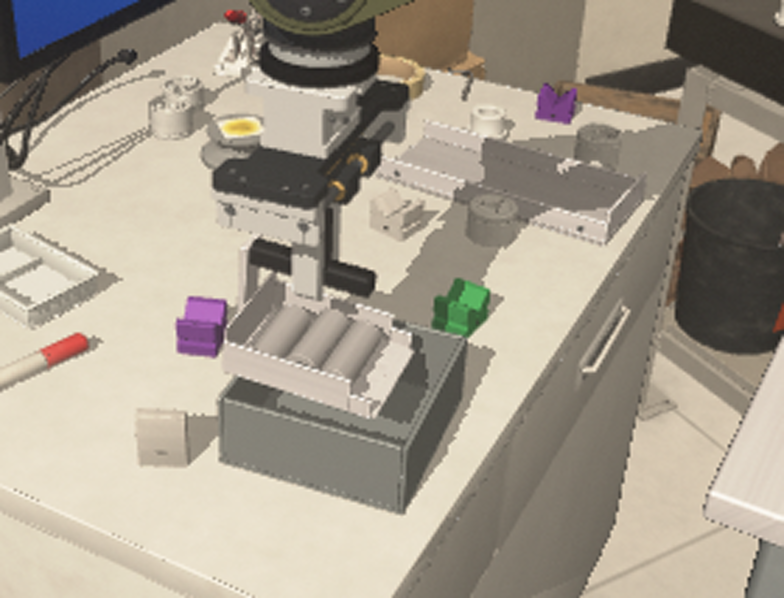

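View pics/p5.png

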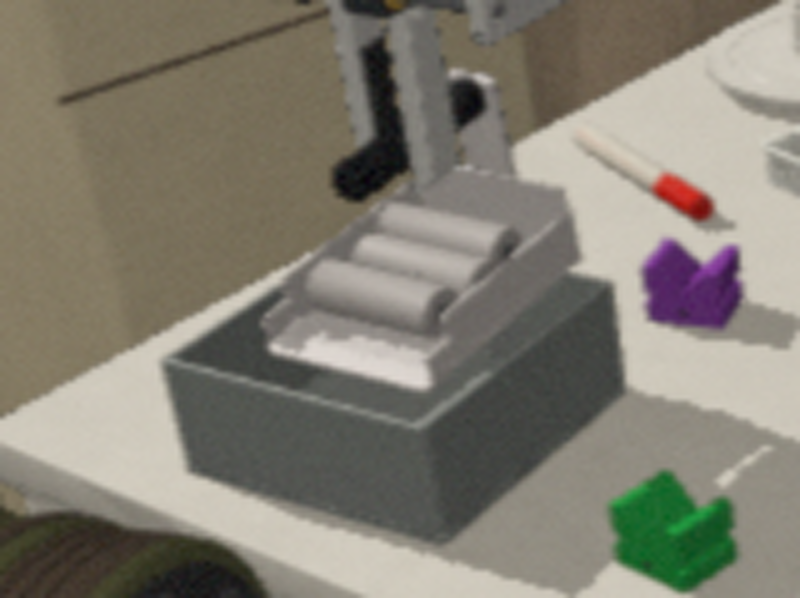

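>>> {"op": "play_rows", "data": {"increments": [[[255,0.1,0,0,0],[255,0.1,0,0,0],[255,0.1,0,0,0],[255,0.1,0,0,0],[255,0,0,0,0]]]}}

```text
time_s: 34.22
ee_pos: [0.4275, 0.2384, 0.1238]
eef_rot: [-2.712, 1.57, 0.585]
force: [-7.3, -2.7, 13.2]
grip_width: 0.0161
```

```bash
python3 v3.py p6
```

```text
34.3167 [0.42758093 0.23840847 0.12379345] [-7.49667232 -3.12573982 13.22487251]
```

View pics/p6.png

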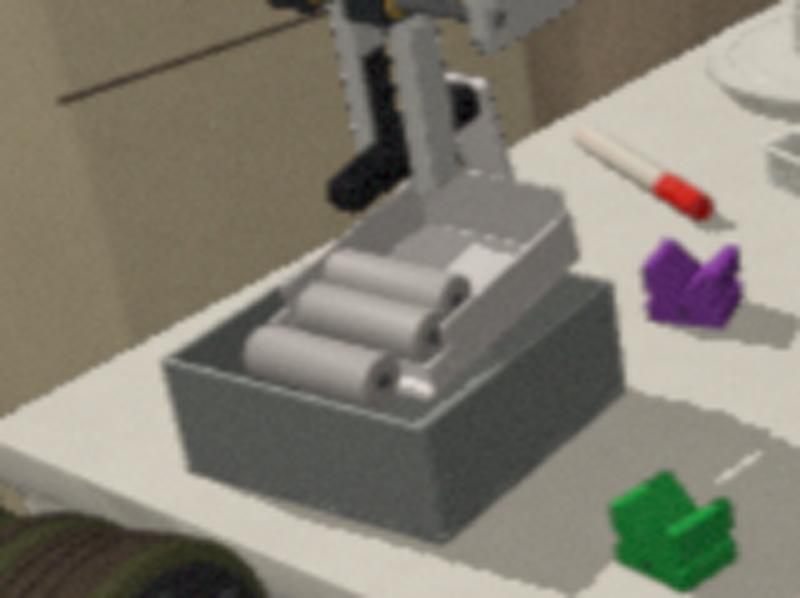

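Now they roll out over the lip. I'll hold still.

>>> {"op": "play_rows", "data": {"increments": [[[255,0,0,0,0],[255,0,0,0,0],[255,0,0,0,0],[255,0,0,0,0],[255,0,0,0,0],[255,0,0,0,0]]]}}

```text
time_s: 34.82
ee_pos: [0.4277, 0.2384, 0.1239]
eef_rot: [-2.827, 1.569, 0.47]
force: [-5.6, -2.1, 11.9]
grip_width: 0.0159
```

```bash
python3 v3.py p7
```

```text
34.9167 [0.42769641 0.23845564 0.12385878] [-7.5184173  -2.38419586 11.9374711 ]
```

View pics/p7.png

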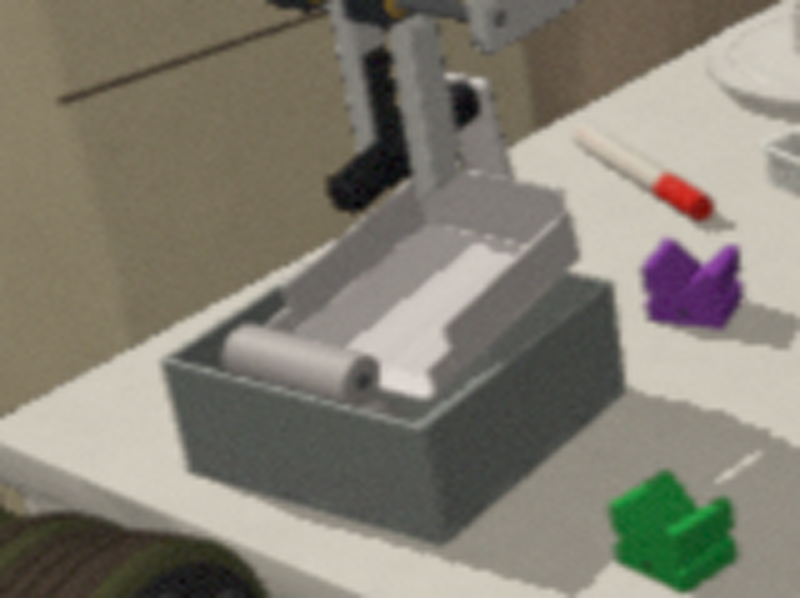

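View pics/p7s.png

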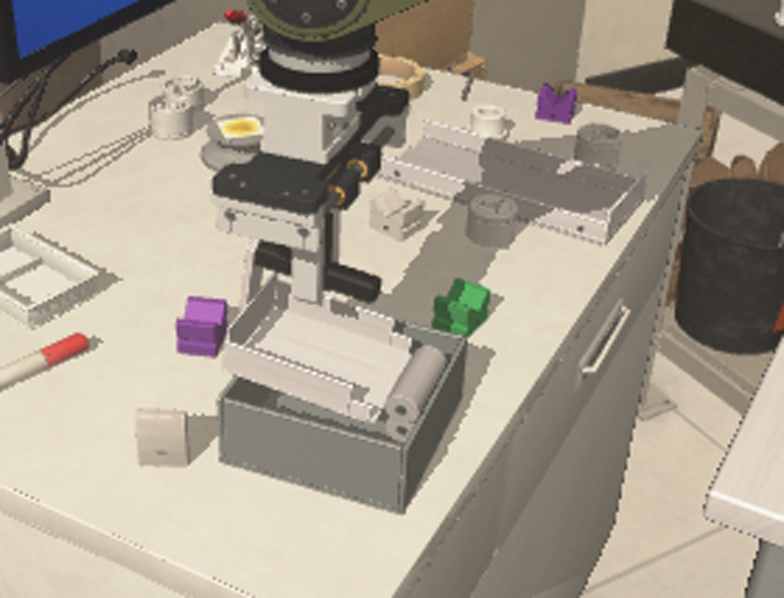

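All three are in the box, but the last one perches on the others beside the lip. I'll draw the scoop back along its own slope so that roller settles down gently.

>>> {"op": "play_rows", "data": {"increments": [[[255,0,0,0,0],[255,-0.1,0,-0.1,0],[255,-0.06,0,-0.2,0],[255,-0.06,0,-0.2,0],[255,-0.06,0,-0.2,0],[255,-0.06,0,-0.2,0],[255,-0.06,0,-0.2,0],[255,-0.06,0,-0.2,0],[255,0,0,0,0]]], "newtons": 40}}

```text
time_s: 35.67
ee_pos: [0.4407, 0.2403, 0.1271]
eef_rot: [-2.89, 1.571, 0.407]
force: [-0.2, -1.0, -2.2]
grip_width: 0.0155
```

```bash
python3 v3.py p8
```

```text
35.7667 [0.44029564 0.24024647 0.12696459] [-0.10477775  0.21780685 -2.39624268]
```

View pics/p8.png

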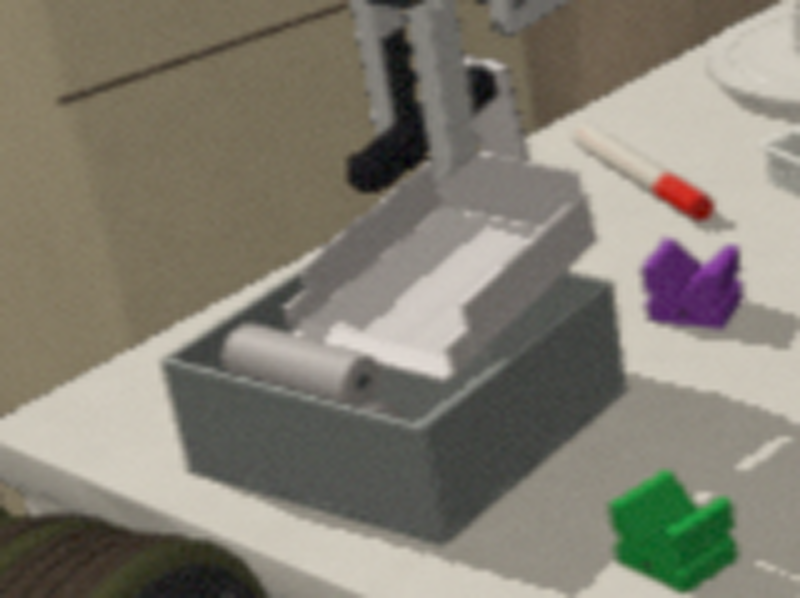

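View pics/p8s.png

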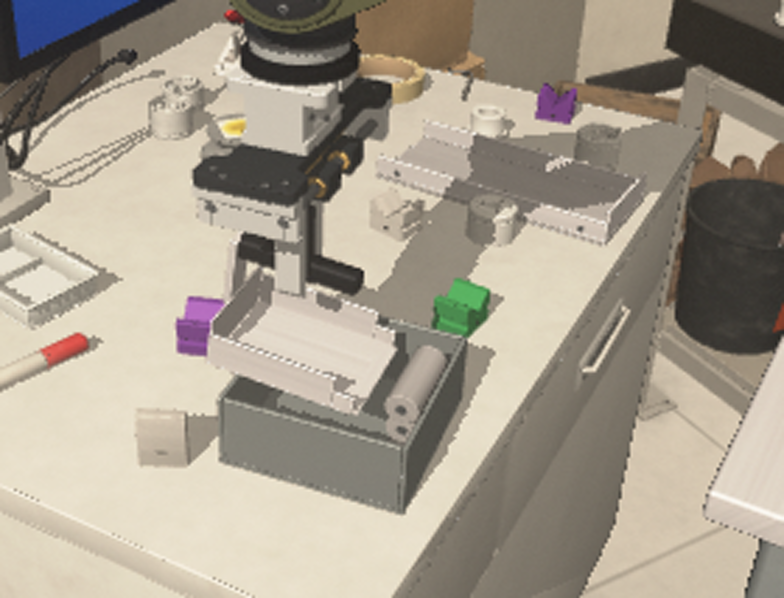

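All three are in the box, stacked low against the near wall with the top one below the rim. The scoop is empty and free, so I'll lift it and carry it back to its old spot.

>>> {"op": "play_rows", "data": {"increments": [[[255,-0.5,0,-0.3,0],[255,-1,0,-0.5,0],[255,-1.5,0,-0.5,0],[255,-1.5,0,-0.5,0],[255,-1.5,0,-0.5,0],[255,0,0,0,0],[255,0,0,0,0]]], "newtons": 60}}

```text
time_s: 36.35
ee_pos: [0.4632, 0.2439, 0.1872]
eef_rot: [-2.858, 1.57, 0.439]
force: [-0.1, -0.6, -3.3]
grip_width: 0.0155
```

```bash
python3 v3.py p9; python3 -c "
from h import *
plan([.605,.0655,.16],-64,12,255)"
```

```text
36.45 [0.46242913 0.24362077 0.18603717] [-0.10923029  0.12458772 -3.74047328]
yaw -81.1 dyaw 17.1 j [ 24.  15.  93.   0.  72. 105.] F [-0.1  0.1 -3.7]
[[255,0.22,1.65,-0.94,-1.43],[255,0.22,1.67,-0.9,-1.43],[255,0.22,1.7,-0.86,-1.43],[255,0.22,1.72,-0.82,-1.43],[255,0.22,1.74,-0.78,-1.43],[255,0.22,1.75,-0.73,-1.43],[255,0.22,1.77,-0.69,-1.43],[255,0.22,1.79,-0.64,-1.43],[255,0.22,1.8,-0.6,-1.43],[255,0.22,1.82,-0.55,-1.43],[255,0.22,1.83,-0.51,-1.43],[255,0.22,1.84,-0.46,-1.43]] max shift 1.91
```

View pics/p9.png

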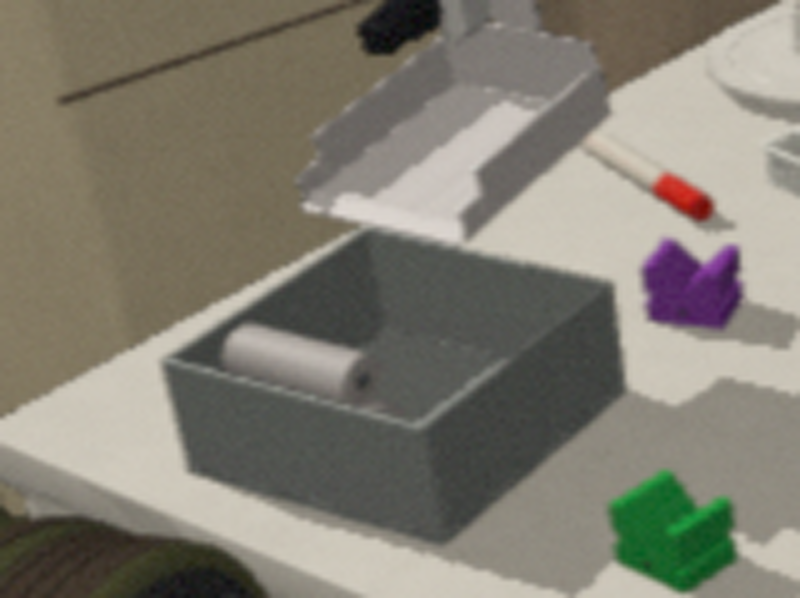

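View pics/p9s.png

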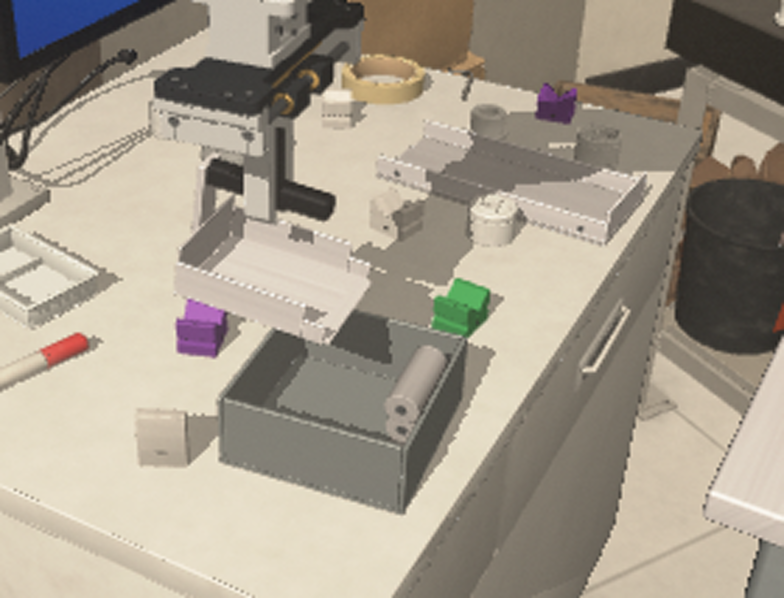

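```bash
python3 - <<'E'
from h import *
s=ctrl.camera("scene");cv2.imwrite('pics/q1.png',cv2.resize(s[225:305,135:215],None,fx=9,fy=7.4,interpolation=2)[:,:,::-1])
s=ctrl.camera("side");cv2.imwrite('pics/q2.png',cv2.resize(s[275:375,270:380],None,fx=7,fy=6,interpolation=2)[:,:,::-1])
E
```

```text
(no output)
```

View pics/q1.png

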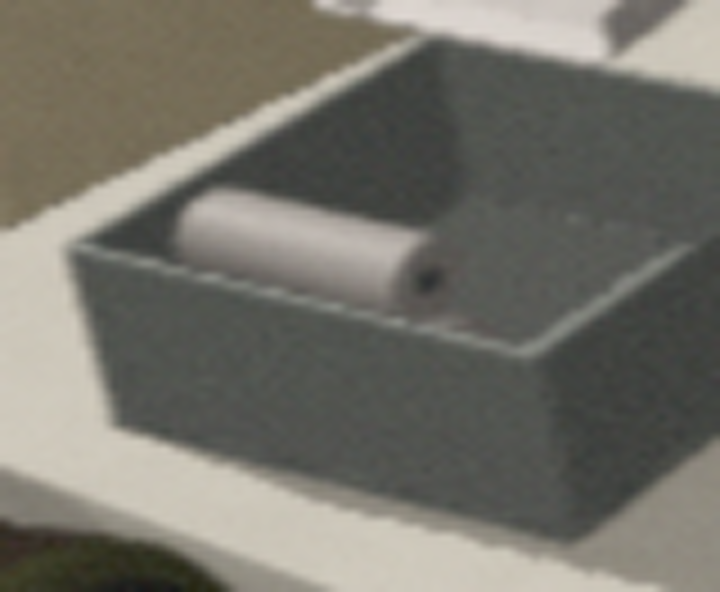

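View pics/q2.png

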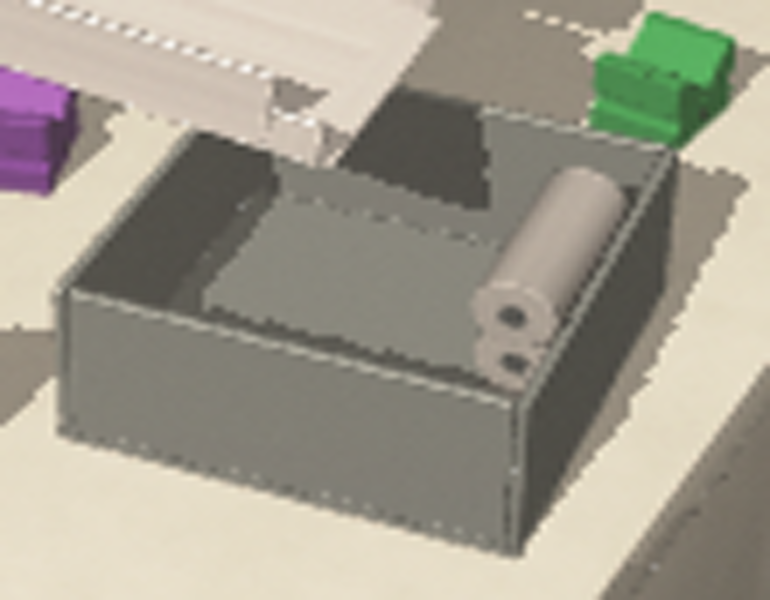

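```bash
python3 - <<'E'
from h import *
S=cam('scene');D=cam('side')
for z in (.017,.03,.036,.039,.043,.05,.06,.069):
    a=cast(D,(343.3,327.5),z);b=cast(S,(182.2,262.6),z);c=cast(D,(343.7,335.3),z)
    w=np.array([-.988,-.156,0]);ct=np.array([.398,.234,0])
    print(z,a.round(3),b.round(3),np.linalg.norm(a-b).round(4),'along',((a-ct)@w).round(4),((b-ct)@w).round(4),'low',c.round(3),((c-ct)@w).round(4))
E
```

```text
0.017 [0.366 0.21  0.017] [0.401 0.267 0.017] 0.0669 along 0.0352 -0.0084 low [0.354 0.231 0.017] 0.0436
0.03 [0.36  0.224 0.03 ] [0.389 0.251 0.03 ] 0.0396 along 0.0394 0.0066 low [0.348 0.243 0.03 ] 0.0476
0.036 [0.357 0.23  0.036] [0.383 0.243 0.036] 0.0292 along 0.0413 0.0135 low [0.346 0.249 0.036] 0.0494
0.039 [0.355 0.233 0.039] [0.38  0.239 0.039] 0.0254 along 0.0423 0.017 low [0.344 0.252 0.039] 0.0503
0.043 [0.354 0.237 0.043] [0.376 0.234 0.043] 0.0228 along 0.0435 0.0216 low [0.342 0.256 0.043] 0.0516
0.05 [0.35  0.244 0.05 ] [0.369 0.225 0.05 ] 0.0268 along 0.0458 0.0297 low [0.339 0.263 0.05 ] 0.0537
0.06 [0.345 0.254 0.06 ] [0.36  0.212 0.06 ] 0.044 along 0.049 0.0413 low [0.334 0.272 0.06 ] 0.0568
0.069 [0.341 0.263 0.069] [0.351 0.201 0.069] 0.063 along 0.0519 0.0517 low [0.33  0.281 0.069] 0.0595
```

Triangulation puts the top roller's centre at z = 0.069. The three are stacked vertically against the near wall, so the top one is above the 0.065 rim limit. I'll nudge it inward with the scoop's rear edge, starting with where that edge is now.

```bash
python3 - <<'E'
from h import *
S=cam('scene');D=cam('side')
o=ctrl.get_obs();t=o['ee_pos'];a=np.radians(9);b=np.array([np.cos(a),np.sin(a),0]);l=np.array([-np.sin(a),np.cos(a),0])
s=ctrl.camera("scene");d=ctrl.camera("side")
for img,C,n in((s,S,'r1'),(d,D,'r2')):
    im=cv2.resize(img[150:290,160:310] if n=='r1' else img[200:340,240:380],None,fx=5.3 if n=='r1' else 5.6,fy=4.2,interpolation=2)[:,:,::-1].copy()
    k=(5.3,4.2,160,150) if n=='r1' else (5.6,4.2,240,200)
    for sg in(-1,1):
        for z,col in((.125,(0,0,255)),(.135,(0,255,0)),(.145,(255,0,0))):
            p=t+.072*b+sg*.044*l;p[2]=z;u=proj(C,p);cv2.circle(im,(int((u[0]-k[2])*k[0]),int((u[1]-k[3])*k[1])),3,col,-1)
    cv2.imwrite('pics/'+n+'.png',im)
E
```

```text
(no output)
```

View pics/r1.png

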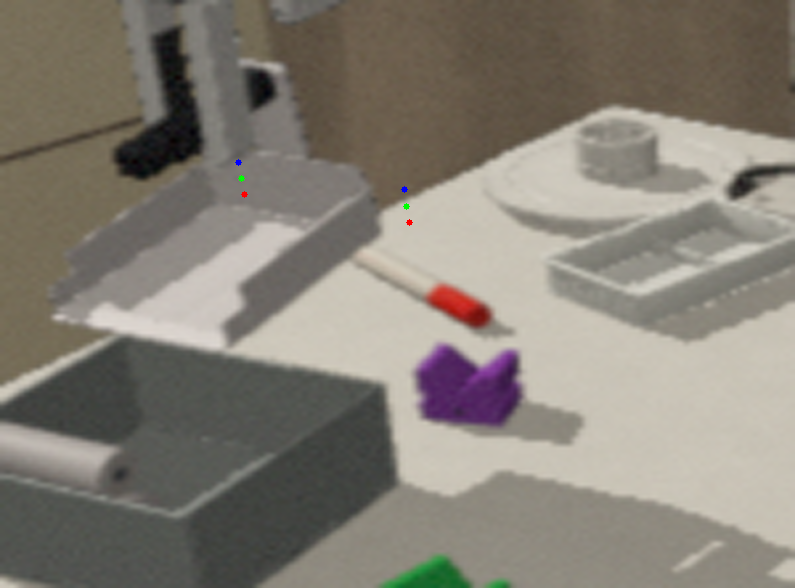

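View pics/r2.png

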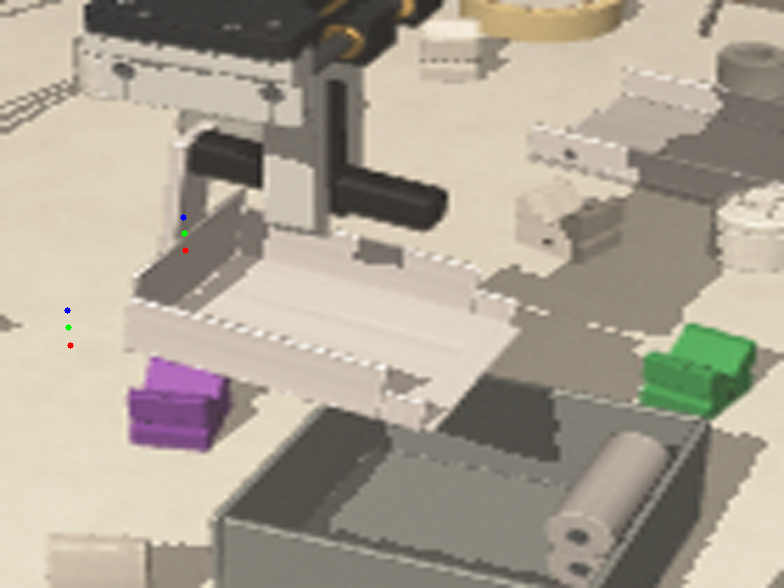

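```bash
python3 - <<'E'
from h import *
S=cam('scene');D=cam('side')
o=ctrl.get_obs();t=o['ee_pos'];a=np.radians(9);b=np.array([np.cos(a),np.sin(a),0]);l=np.array([-np.sin(a),np.cos(a),0])
for z in (.11,.12,.125,.13,.135,.14,.145):
    A=cast(D,(262.3,282.1),z);B=cast(S,(231.3,201.9),z);print('rear',z,np.linalg.norm(A-B).round(4),((A-t)@b).round(4),((A-t)@l).round(4),((B-t)@b).round(4),((B-t)@l).round(4))
# lip corners
for z in (.08,.085,.09,.095,.1,.105,.11):
    A=cast(D,(240+425/5.6,200+427/4.2),z);B=cast(S,(160+228/5.3,150+347/4.2),z);print('lip',z,np.linalg.norm(A-B).round(4),((A-t)@b).round(4),((A-t)@l).round(4),((B-t)@b).round(4),((B-t)@l).round(4))
E
```

```text
rear 0.11 0.0419 0.0649 0.0183 0.096 -0.0098
rear 0.12 0.0565 0.058 0.0302 0.0793 -0.0221
rear 0.125 0.0665 0.0545 0.0362 0.071 -0.0283
rear 0.13 0.0775 0.051 0.0422 0.0627 -0.0344
rear 0.135 0.089 0.0476 0.0481 0.0544 -0.0406
rear 0.14 0.1008 0.0441 0.0541 0.046 -0.0468
rear 0.145 0.113 0.0406 0.06 0.0377 -0.0529
lip 0.08 0.0332 -0.0448 -0.001 -0.0116 -0.0017
lip 0.085 0.0312 -0.0471 0.0048 -0.0184 -0.0076
lip 0.09 0.0341 -0.0494 0.0106 -0.0253 -0.0135
lip 0.095 0.0408 -0.0517 0.0164 -0.0322 -0.0194
lip 0.1 0.0499 -0.0539 0.0222 -0.0391 -0.0253
lip 0.105 0.0602 -0.0562 0.0281 -0.0459 -0.0312
lip 0.11 0.0712 -0.0585 0.0339 -0.0528 -0.0371
```

>>> {"op": "play_rows", "data": {"increments": [[[255,-0.5,0,0.8,0],[255,0,0,1.7,0],[255,0,0,2,0],[255,0,0,2,0],[255,0,0,2,0],[255,0,0,2,0],[255,0,0,2,0],[255,0,0,2,0],[255,0,0,2,0],[255,0,0,1.6,0],[255,0,0,1,0],[255,0,0,0,0]]]}}

```text
time_s: 37.65
ee_pos: [0.273, 0.2141, 0.1924]
eef_rot: [-2.618, 1.57, 0.68]
force: [-0.1, -0.3, -1.6]
grip_width: 0.0154
```

```bash
python3 v3.py t1;python3 -c "
from h import *
plan([.2735,.2143,.124],-81,6,255)"
```

```text
37.75 [0.27460428 0.2144245  0.19238714] [-0.22019391 -0.49242878 -1.88280814]
yaw -81.08 dyaw 0.08 j [ 32.  -9. 117.  -0.  72. 113.] F [-0.2 -0.5 -1.9]
[[255,1.14,-0.0,0.02,-0.01],[255,1.14,-0.0,0.02,-0.01],[255,1.14,-0.0,0.02,-0.01],[255,1.14,-0.0,0.02,-0.01],[255,1.14,-0.0,0.02,-0.01],[255,1.14,-0.0,0.02,-0.01]] max shift 1.14
```

View pics/t1s.png

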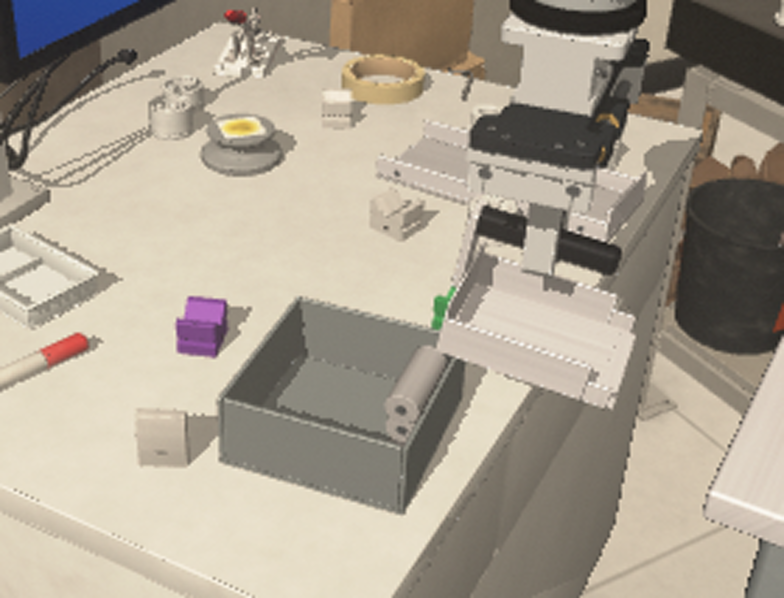

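View pics/t1.png

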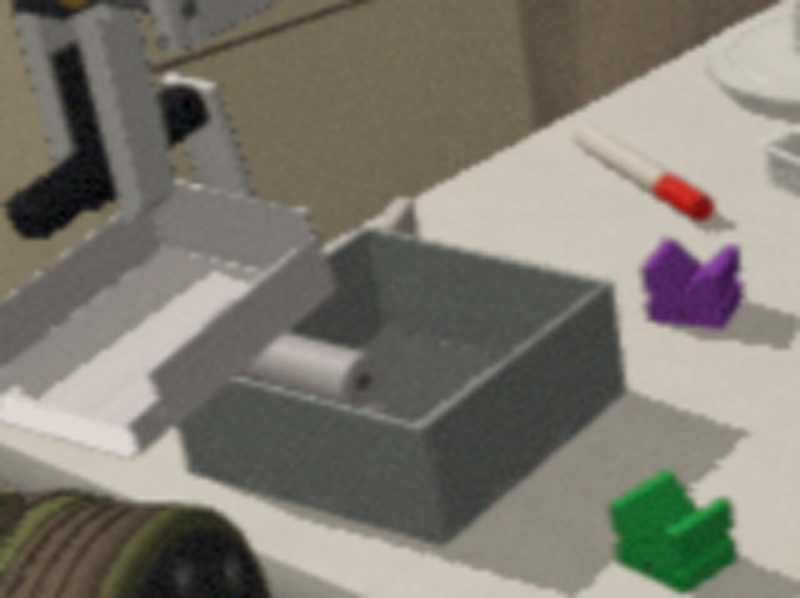

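>>> {"op": "play_rows", "data": {"increments": [[[255,1,0,0.3,0],[255,1.2,0,0,0],[255,1.2,0,0,0],[255,1,0,0,0],[255,0.5,0,0,0],[255,0,0,0,0],[255,0,0,0,0]]]}}

```text
time_s: 38.33
ee_pos: [0.2717, 0.2139, 0.1432]
eef_rot: [0.527, 1.571, -2.459]
force: [-0.1, -0.3, -2.3]
grip_width: 0.0154
```

```bash
python3 - <<'E'
from h import *
o=ctrl.get_obs();print(o['time_s'],o['ee_pos'],o['force'])
s=ctrl.camera("scene");cv2.imwrite('pics/u1.png',cv2.resize(s[215:315,105:215],None,fx=7,fy=6,interpolation=2)[:,:,::-1])
s=ctrl.camera("side");cv2.imwrite('pics/u2.png',cv2.resize(s[265:365,320:430],None,fx=7,fy=6,interpolation=2)[:,:,::-1])
E
```

```text
38.3333 [0.27173465 0.2138658  0.14321313] [-0.097829   -0.30578821 -2.26111087]
```

View pics/u1.png

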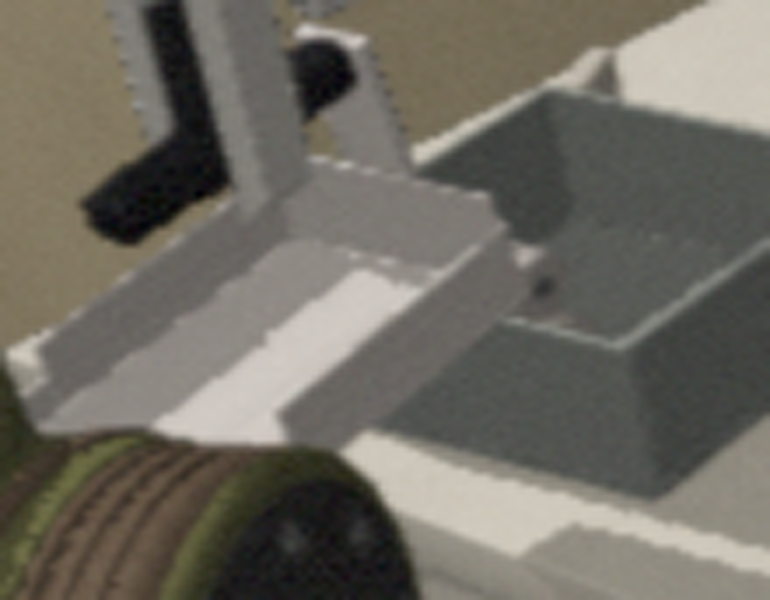

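View pics/u2.png

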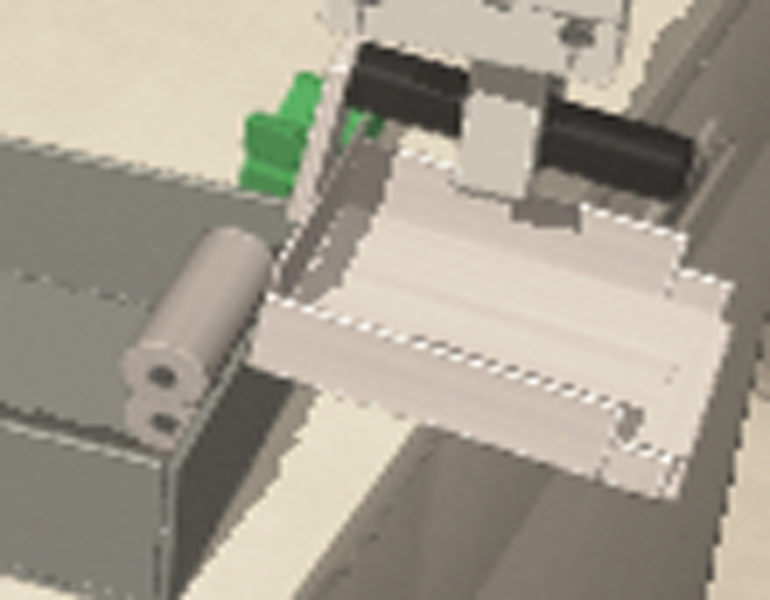

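```bash
python3 - <<'E'
from h import *
S=cam('scene');D=cam('side')
o=ctrl.get_obs();t=o['ee_pos'];a=np.radians(9);b=np.array([np.cos(a),np.sin(a),0]);l=np.array([-np.sin(a),np.cos(a),0]);ct=np.array([.398,.234,0])
uA=(320+250/7,265+357/6);uB=(105+530/7,215+292/6)
for z in (.08,.085,.09,.095,.1):
    A=cast(D,uA,z);B=cast(S,uB,z);print(z,np.linalg.norm(A-B).round(4),((A-t)@b).round(4),((A-t)@l).round(4),((B-t)@b).round(4),((B-t)@l).round(4),'rel cont',((A-ct)@b).round(4))
E
```

```text
0.08 0.07 0.0535 0.0322 0.059 -0.0376 rel cont -0.0743
0.085 0.0809 0.052 0.0377 0.0533 -0.0432 rel cont -0.0757
0.09 0.092 0.0506 0.0432 0.0475 -0.0487 rel cont -0.0772
0.095 0.1033 0.0492 0.0487 0.0418 -0.0543 rel cont -0.0786
0.1 0.1147 0.0478 0.0542 0.0361 -0.0599 rel cont -0.08
```

>>> {"op": "play_rows", "data": {"increments": [[[255,0.6,0,0,0],[255,0.6,0,0,0],[255,0.4,0,0,0],[255,0,0,-0.2,0],[255,0,0,-0.2,0],[255,0,0,-0.2,0],[255,0,0,-0.2,0],[255,0,0,-0.2,0],[255,0,0,-0.2,0],[255,0,0,-0.2,0],[255,0,0,0,0]]]}}

```text
time_s: 39.35
ee_pos: [0.2855, 0.216, 0.1271]
eef_rot: [-3.009, 1.571, 0.287]
force: [-0.1, 0.1, -1.9]
grip_width: 0.0155
```

```bash
cat > v4.py <<'E'
from h import *
import sys
o=ctrl.get_obs();print(o['time_s'],o['ee_pos'],o['force'])
s=ctrl.camera("side");cv2.imwrite(sys.argv[1],cv2.resize(s[265:365,280:410],None,fx=6,fy=6,interpolation=2)[:,:,::-1])
E
python3 v4.py pics/w1.png
```

```text
39.35 [0.28550209 0.21601415 0.12707752] [-0.10851655  0.11986439 -1.92375731]
```

View pics/w1.png

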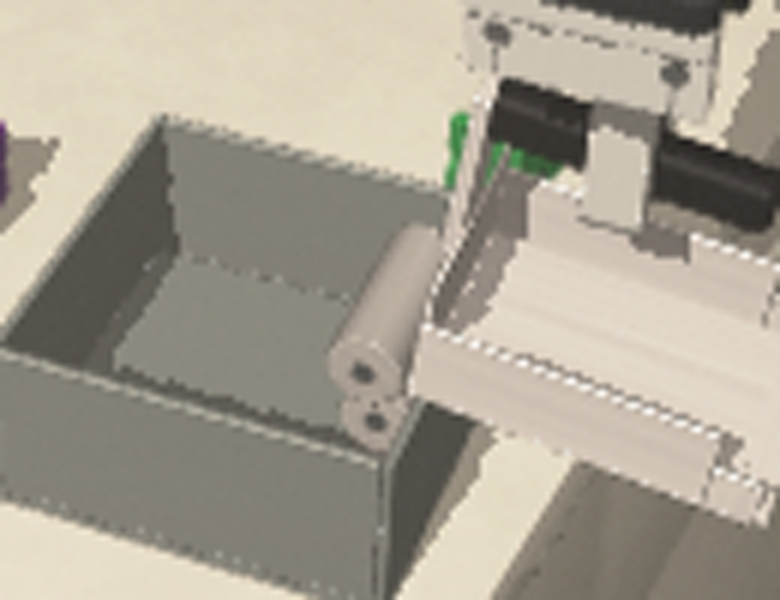

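>>> {"op": "play_rows", "data": {"increments": [[[255,0,0,-0.15,0],[255,0,0,-0.15,0],[255,0,0,-0.15,0],[255,0,0,-0.15,0],[255,0,0,-0.15,0],[255,0,0,0,0]]]}}

```text
time_s: 39.9
ee_pos: [0.2928, 0.2172, 0.1271]
eef_rot: [2.987, 1.571, 0.001]
force: [0.5, 0.2, -1.5]
grip_width: 0.0154
```

```bash
python3 v4.py pics/w2.png
```

```text
39.9 [0.29283034 0.21715712 0.12705171] [ 0.46543552  0.1964704  -1.45603892]
```

View pics/w2.png

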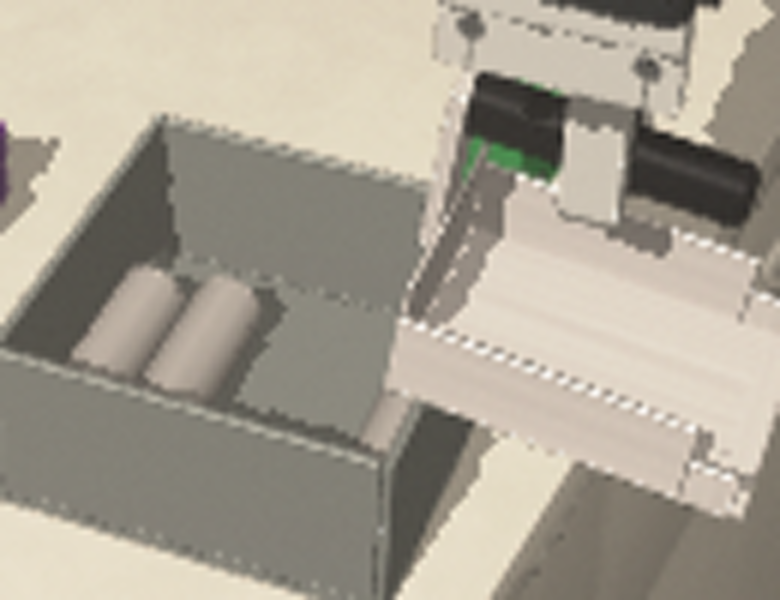

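All three rollers now lie on the container floor. Lifting the scoop and carrying it to its old place.

>>> {"op": "play_rows", "data": {"increments": [[[255,-0.6,0,0,0],[255,-1.5,0,0,0],[255,-2,0,0,0],[255,-2,0,0,0],[255,-1,0,0,0],[255,0,0,0,0]]]}}

```text
time_s: 40.45
ee_pos: [0.2933, 0.2176, 0.2004]
eef_rot: [-2.762, 1.567, 0.535]
force: [0.6, 0.2, -2.3]
grip_width: 0.0156
```

```bash
python3 -c "
from h import *
plan([.605,.0655,.17],-64,16,255)"
```

```text
yaw -81.1 dyaw 17.1 j [ 31.  -7. 114.  -0.  73. 112.] F [ 0.6  0.2 -2.3]
[[255,0.19,1.24,-1.78,-1.07],[255,0.19,1.27,-1.75,-1.07],[255,0.19,1.31,-1.73,-1.07],[255,0.19,1.34,-1.71,-1.07],[255,0.19,1.37,-1.68,-1.07],[255,0.19,1.4,-1.65,-1.07],[255,0.19,1.43,-1.63,-1.07],[255,0.19,1.46,-1.6,-1.07],[255,0.19,1.49,-1.57,-1.07],[255,0.19,1.52,-1.55,-1.07],[255,0.19,1.55,-1.52,-1.07],[255,0.19,1.58,-1.49,-1.07],[255,0.19,1.6,-1.46,-1.07],[255,0.19,1.63,-1.43,-1.07],[255,0.19,1.66,-1.4,-1.07],[255,0.19,1.68,-1.37,-1.07]] max shift 2.18
```

>>> {"op": "play_rows", "data": {"increments": [[[255,0,0.7,-1,-1],[255,0,1.3,-1.8,-1],[255,0,1.3,-1.7,-1.1],[255,0,1.3,-1.7,-1.1],[255,0,1.4,-1.7,-1.1],[255,0,1.4,-1.7,-1.1],[255,0,1.4,-1.6,-1.1],[255,0,1.5,-1.6,-1.1],[255,0,1.5,-1.6,-1.1],[255,0,1.5,-1.6,-1.1],[255,0,1.6,-1.5,-1.1],[255,0,1.6,-1.5,-1.1]]]}}

```text
time_s: 41.45
ee_pos: [0.5198, 0.1061, 0.1971]
eef_rot: [-0.231, 1.569, -2.989]
force: [-0.1, 0.6, -2.2]
grip_width: 0.0158
```

>>> {"op": "play_rows", "data": {"increments": [[[255,0.5,1.6,-1.5,-1.1],[255,0.7,1.6,-1.4,-1.1],[255,0.7,1.7,-1.4,-1.1],[255,0.7,1.2,-1.2,-1],[255,0.3,0.8,-0.8,0],[255,0,0,0,0],[255,0,0,0,0]]]}}

```text
time_s: 42.03
ee_pos: [0.6042, 0.0689, 0.1679]
eef_rot: [-0.426, 1.569, -3.11]
force: [-0.5, -0.0, -2.4]
grip_width: 0.0156
```

```bash
python3 -c "
from h import *
im=ctrl.camera('scene');cv2.imwrite('pics/x1.png',im[:,:,::-1])
im=ctrl.camera('side');cv2.imwrite('pics/x2.png',im[:,:,::-1])
plan([.605,.0655,.10],-64,6,255)"
```

```text
yaw -63.79 dyaw -0.21 j [ 3. 26. 80.  0. 74. 67.] F [ 0.2  0.2 -1.7]
[[255,1.15,0.06,0.02,0.04],[255,1.15,0.06,0.01,0.04],[255,1.15,0.06,0.01,0.04],[255,1.15,0.06,0.01,0.04],[255,1.15,0.06,0.01,0.04],[255,1.15,0.06,0.01,0.04]] max shift 1.15
```

View pics/x1.png

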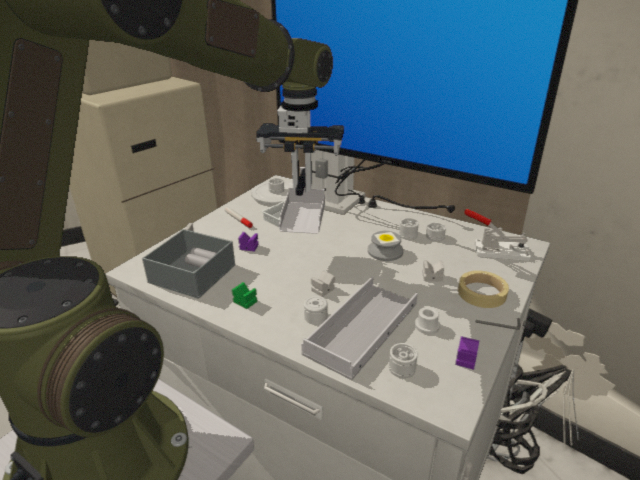

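View pics/x2.png

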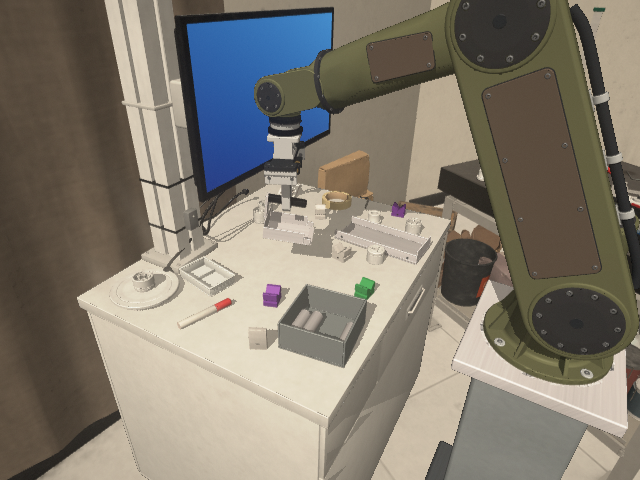

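>>> {"op": "play_rows", "data": {"increments": [[[255,1.5,0.1,0,0],[255,1.8,0.1,0,0],[255,1.8,0.1,0,0],[255,1.6,0.1,0,0],[255,1,0,0,0],[255,0.5,0,0,0],[255,0,0,0,0],[255,0,0,0,0]]]}}

```text
time_s: 42.8
ee_pos: [0.6067, 0.0656, 0.0879]
eef_rot: [2.754, 1.57, 0.07]
force: [-0.1, 0.1, -2.5]
grip_width: 0.0154
```

```bash
cat > v5.py <<'E'
from h import *
import sys
o=ctrl.get_obs();print(o['time_s'],o['ee_pos'],o['force'],o['grip_width'])
s=ctrl.camera("side");cv2.imwrite(sys.argv[1],cv2.resize(s[180:290,240:360],None,fx=6,fy=5,interpolation=2)[:,:,::-1])
E
python3 v5.py pics/y1.png
```

```text
42.8 [0.60667026 0.06562063 0.0878993 ] [-0.10517633  0.05324989 -2.52842779] 0.015354585545210313
```

View pics/y1.png

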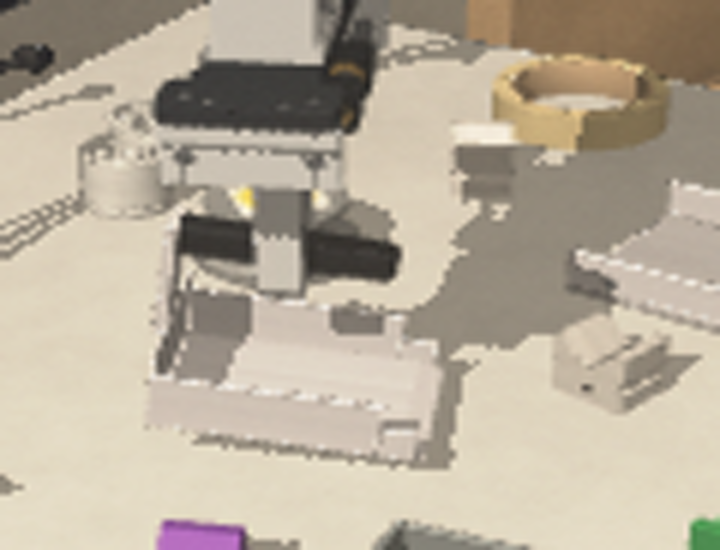

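Now pressing gently with a weak grip, so the scoop levels itself on its foot.

>>> {"op": "play_rows", "data": {"increments": [[[255,0.6,0,0,0],[255,0.5,0,0,0],[255,0.2,0,0,0],[255,0.2,0,0,0],[255,0.2,0,0,0],[255,0.1,0,0,0],[255,0,0,0,0],[255,0,0,0,0]]], "newtons": 9}}

```text
time_s: 43.52
ee_pos: [0.6066, 0.0654, 0.0692]
eef_rot: [2.565, 1.571, -0.119]
force: [-0.2, 0.9, -1.4]
grip_width: 0.0161
```

```bash
python3 v5.py pics/y2.png
```

```text
43.5167 [0.60655042 0.0654063  0.06917605] [-0.2168891   0.92567916 -1.40600884] 0.01614816844498663
```

View pics/y2.png

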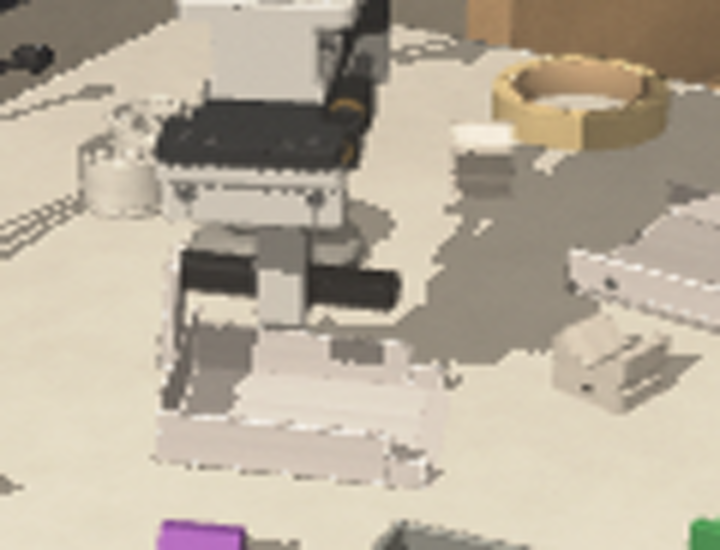

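>>> {"op": "play_rows", "data": {"increments": [[[255,0.1,0,0,0],[255,0.1,0,0,0],[255,0.1,0,0,0],[255,0,0,0,0]]]}}

```text
time_s: 43.9
ee_pos: [0.6064, 0.0654, 0.0658]
eef_rot: [-0.237, 1.57, -2.922]
force: [1.2, -0.1, 0.3]
grip_width: 0.016
```

>>> {"op": "play_rows", "data": {"increments": [[[255,0.1,0,0,0],[255,0.1,0,0,0],[255,0,0,0,0]]]}}

```text
time_s: 44.15
ee_pos: [0.6064, 0.0654, 0.0638]
eef_rot: [-0.401, 1.571, -3.085]
force: [0.9, 0.4, -0.2]
grip_width: 0.0161
```

```bash
python3 v5.py pics/y3.png
```

```text
44.15 [0.60638333 0.06542039 0.06381785] [ 0.9019732   0.39850567 -0.18500424] 0.016080964175143344
```

View pics/y3.png

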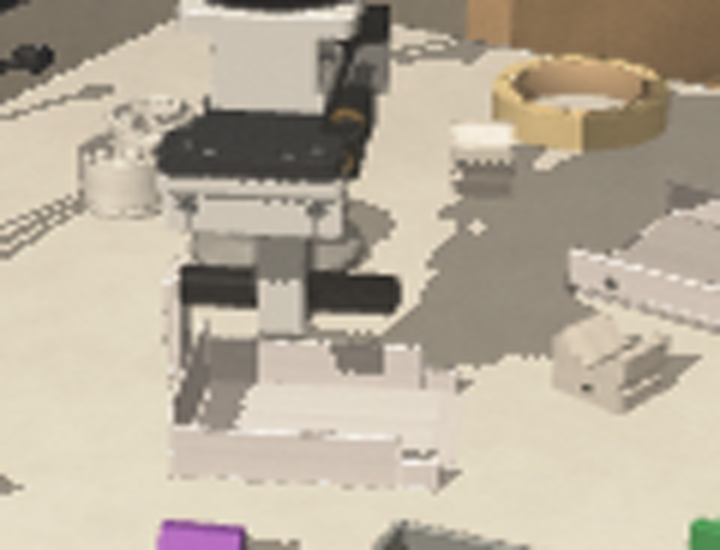

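>>> {"op": "play_rows", "data": {"increments": [[[255,0.1,0,0,0],[255,0.1,0,0,0],[255,0,0,0,0]]]}}

```text
time_s: 44.45
ee_pos: [0.6068, 0.0656, 0.063]
eef_rot: [2.856, 1.57, 0.172]
force: [-1.7, 1.2, 8.1]
grip_width: 0.0162
```

Firm contact (8 N), so the foot is flat. Releasing and rising straight up.

>>> {"op": "play_rows", "data": {"increments": [[[200,0,0,0,0],[160,0,0,0,0],[120,0,0,0,0],[80,0,0,0,0],[40,0,0,0,0],[0,0,0,0,0],[0,0,0,0,0],[0,0,0,0,0],[0,0,0,0,0],[0,0,0,0,0]]]}}

```text
time_s: 45.28
ee_pos: [0.6065, 0.0654, 0.062]
eef_rot: [2.831, 1.571, 0.147]
force: [-0.4, 0.6, 0.6]
grip_width: 0.0771
```

>>> {"op": "play_rows", "data": {"increments": [[[0,-0.5,0,0,0],[0,-1.5,0,0,0],[0,-2,0,0,0],[0,-3,0,0,0],[0,-3,0,0,0],[0,-2,0,0,0],[0,-1,0,0,0],[0,0,0,0,0],[0,0,0,0,0],[0,0,0,0,0]]]}}

```text
time_s: 46.12
ee_pos: [0.6059, 0.0654, 0.1903]
eef_rot: [-0.416, 1.568, -3.1]
force: [-0.0, 0.2, 0.2]
grip_width: 0.0939
```

```bash
python3 v5.py pics/z1.png; python3 - <<'E'
from h import *
s=ctrl.camera("scene");cv2.imwrite('pics/z2.png',s[:,:,::-1]); s=ctrl.camera("side");cv2.imwrite('pics/z3.png',s[:,:,::-1])
E
```

```text
46.1167 [0.60588765 0.06539274 0.19028151] [-0.01498064  0.1684158   0.22978822] 0.09390887451145422
```

View pics/z1.png

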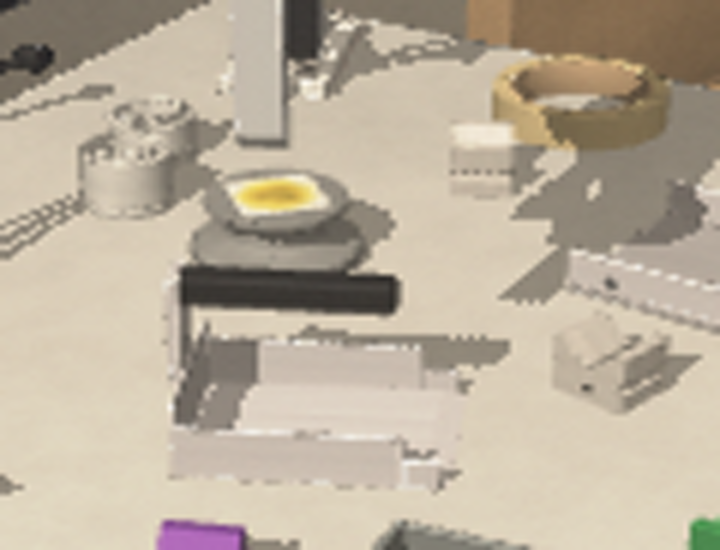

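View pics/z2.png

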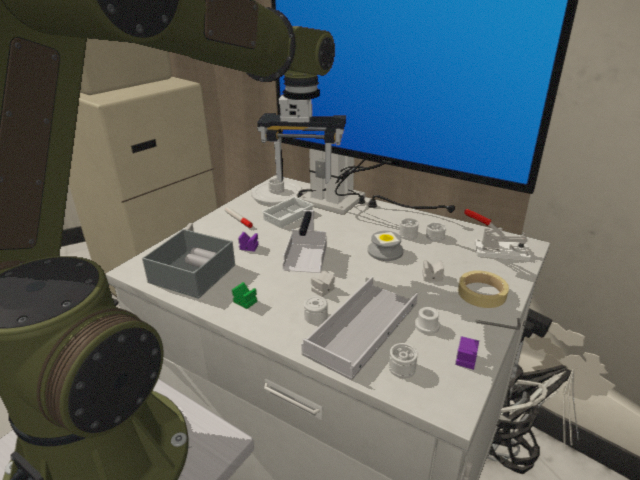

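View pics/z3.png

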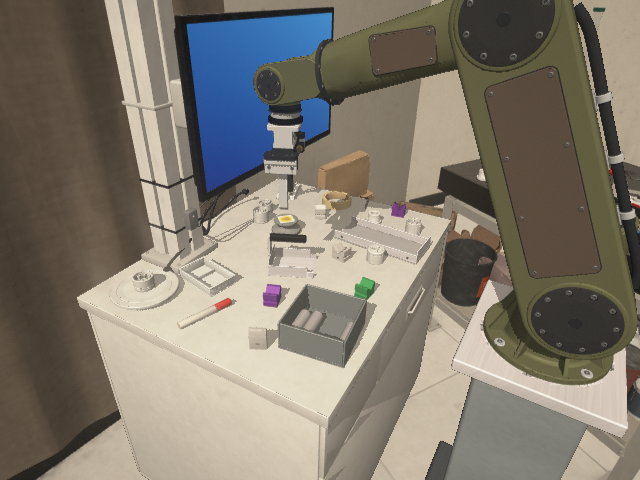

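The final views look right. The scoop stands level and free at side (290,258), and the V-block is upright at scene (322,285). All three rollers lie in the container at side (300–350, 325), the bystanders look unmoved, and the arm touches nothing.

```bash
python3 -c "
from station import ctrl
print(ctrl.hand_in())"
```

```text
the job is handed in; nothing more can be done
None
```

The job is done and handed in at about 46 s; the hand-in gave no verdict.

- **V-block:** I lifted it out of the lane mouth and stood it on the cabinet top near (0.51, -0.05). My measurement showed its 40 mm side, not the stated 33 mm, lying along the lane, so I gripped it at 40 mm.
- **Scooping:** I ran the scoop along the lane until its lip met the end wall. Three of the rollers rode in, two short forward jogs moved them further back, and the lift at about 5 N matched the scoop plus three rollers.
- **Tipping:** I levered the scoop nose-down over the container rim. The rollers first stacked three high against the near wall, with the top one's centre at about 69 mm, above the 65 mm rim. I nudged it inward with the scoop's rear edge.
- **Scoop:** I set it back at its old spot, pressed it level on its foot and released it.

In the last pictures all three rollers lie on the container floor, the V-block is upright, and the scoop is level and free. The bystanders looked unmoved, and the wrist force was about zero. I judged these by eye; I did not measure the scoop's final tilt or roller speeds.

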